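# Pack hexagonal mailing tubes label up

### The job

Somebody left the stapler and the roll of tape in the open carton: take both out first and put them in the supplies basket. Then pack every hexagonal mailing tube from the desk into the carton, each lying fully down in a rest of its own with its address label facing up, rolling it over until the label is on top. Leave the other things on the desk as they are.

Things in the scene. Friction and masses are not known exactly. Their poses are not given: they have to be found in the camera images.
- carton: Open cardboard carton, fixed, 220 (x) x 278 (y) mm, walls 4 mm thick, 45 high; lid folded back 200 mm from the +y side down to the desk. Along each x end inside runs a grey moulded saddle, 32 mm long, 24 mm high, with three notches for tubes lying along x; between the saddles a bay 148 mm long, its bare floor 4 mm above the desk. Origin: centre of the underside; z up.
- rest0 (a point): The +y of the three rests in the carton, 80 mm apart: point on a seated tube's axis, midway between the saddles, 28 mm above the desk; moves with the carton. A notch fits the lower half of a tube lying on a flat: floor 8 mm above the desk and 26 mm wide, flanks at 60 deg, mouth 45 mm wide at 24 mm. A tube has 11 mm play at each end.
- rest1 (a point): The middle of the three rests in the carton, 80 mm apart: point on a seated tube's axis, midway between the saddles, 28 mm above the desk; moves with the carton. A notch fits the lower half of a tube lying on a flat: floor 8 mm above the desk and 26 mm wide, flanks at 60 deg, mouth 45 mm wide at 24 mm. A tube has 11 mm play at each end.
- rest2 (a point): The -y of the three rests in the carton, 80 mm apart: point on a seated tube's axis, midway between the saddles, 28 mm above the desk; moves with the carton. A notch fits the lower half of a tube lying on a flat: floor 8 mm above the desk and 26 mm wide, flanks at 60 deg, mouth 45 mm wide at 24 mm. A tube has 11 mm play at each end.
- tube0: Hexagonal kraft mailing tube, stiff, 190 mm long, 40 mm across flats, 46 across corners (flats 23 wide), about 90 g. One flat has a white 120 x 19 mm label whose tails run to both ends and 12 mm down the end faces; the rest are bare. Origin at the tube's centre, x along its axis, z out of the labelled flat. Lies on a flat, axis 20 mm up; rolling over one flat turns it 60 deg. May be absent.
- tube1: Hexagonal kraft mailing tube, stiff, 190 mm long, 40 mm across flats, 46 across corners (flats 23 wide), about 90 g. One flat has a white 120 x 19 mm label whose tails run to both ends and 12 mm down the end faces; the rest are bare. Origin at the tube's centre, x along its axis, z out of the labelled flat. Lies on a flat, axis 20 mm up; rolling over one flat turns it 60 deg. May be absent.
- tube2: Hexagonal kraft mailing tube, stiff, 190 mm long, 40 mm across flats, 46 across corners (flats 23 wide), about 90 g. One flat has a white 120 x 19 mm label whose tails run to both ends and 12 mm down the end faces; the rest are bare. Origin at the tube's centre, x along its axis, z out of the labelled flat. Lies on a flat, axis 20 mm up; rolling over one flat turns it 60 deg. May be absent.
- tube3: Hexagonal kraft mailing tube, stiff, 190 mm long, 40 mm across flats, 46 across corners (flats 23 wide), about 90 g. One flat has a white 120 x 19 mm label whose tails run to both ends and 12 mm down the end faces; the rest are bare. Origin at the tube's centre, x along its axis, z out of the labelled flat. Lies on a flat, axis 20 mm up; rolling over one flat turns it 60 deg. May be absent.
- stapler: Dark desk stapler, 112 long (x) x 34 wide (y) x 51 mm high, 200 g, standing on its base plate on the bare floor of the carton's bay. Origin at mid length and width, 26 mm above its foot; x along it, z up. Its upper arm is 30 mm wide; it does not hinge.
- tape: Roll of tan packing tape, 58 mm diameter, 48 mm high, 120 g, standing on its flat side on the bare floor of the carton's bay; treat the core as closed. Origin at its centre, z along its axis.
- basket: Grey plastic supplies basket, fixed to the desk, 140 (x) x 230 (y) x 60 mm high, walls and floor 4 mm thick, empty. Origin at the centre of the underside.
- mug: White mug, 80 mm diameter, 92 mm high; to be left alone. Origin at the centre of its underside.
- notes: Block of note paper, 51 x 51 x 40 mm; to be left alone. Origin under its centre.
- calculator: Desk calculator, 150 (x) x 85 x 19 mm; to be left alone. Origin under its centre.
- pencup: Dark steel pen cup with three pens, 74 mm diameter, 160 mm high over the pens; to be left alone. Origin under its centre.
- punch: Black hole punch, 110 (x) x 95 x 57 mm; to be left alone. Origin under its centre.
- clips: Round tub of paper clips, 69 mm diameter, 38 mm high; to be left alone. Origin under its centre.

How it is judged (in metres and radians):
On the way:
1. the stapler and the tape roll are both in the supplies basket (x of stapler in the frame of basket between -0.068 and 0.068 m and y of stapler in the frame of basket between -0.113 and 0.113 m and z of each of stapler, tape in the frame of basket below 0.05 m and x of tape in the frame of basket between -0.068 and 0.068 m and y of tape in the frame of basket between -0.113 and 0.113 m), for 0.2 s.
At the end, for the whole second after the job is handed in: Stapler and tape lie in the basket. Every tube present lies still in a rest of its own in the carton (centre within 20 mm of the rest's in plan, axis within 7 degrees of it, at most 6 mm above seated height), labelled flat up within 10 degrees (all of step 1 and (horizontal distance between tube0 and rest0 below 0.02 m or horizontal distance between tube0 and rest1 below 0.02 m or horizontal distance between tube0 and rest2 below 0.02 m) and z of each of tube0, tube1, tube2, tube3 in the frame of carton below 0.034 m and angle between each of tube0, tube1, tube2, tube3's own z axis and vertical below 0.17 rad and angle between the x axis of each of tube0, tube1, tube2, tube3 and the x axis of carton, either way round below 0.12 rad and linear speed of each of tube0, tube1, tube2, tube3 below 0.02 m/s and (horizontal distance between tube1 and rest0 below 0.02 m or horizontal distance between tube1 and rest1 below 0.02 m or horizontal distance between tube1 and rest2 below 0.02 m) and (horizontal distance between tube2 and rest0 below 0.02 m or horizontal distance between tube2 and rest1 below 0.02 m or horizontal distance between tube2 and rest2 below 0.02 m) and (horizontal distance between tube3 and rest0 below 0.02 m or horizontal distance between tube3 and rest1 below 0.02 m or horizontal distance between tube3 and rest2 below 0.02 m)); the robot touches nothing.
It fails at once if a bystander (mug, note block, calculator, pen cup, punch or clip tub) is knocked over or shoved more than 60 mm (distance of any of mug, notes, calculator, pencup, punch, clips from where it was at the start of the episode above 0.06 m or angle between any of mug, notes, calculator, pencup, punch, clips's own z axis and vertical above 0.5 rad).
Of tube0, tube1, tube2, tube3 only 2 to 3 are there at a start; the rules pass over those that are not, and their reading is None.
At some moment in a run one of tube0, tube1, tube2, tube3 may be knocked a few centimetres aside while the robot is not near it.
Once in a run the grip may slacken for a moment while it holds something.
It also fails if it takes over 210 s, if anything falls off the work surface, if the arm or the gripper's body presses on something with over 40 N, if the wrist force passes 120 N, or if a joint passes its speed limit or range.

### The arm

A 6-joint arm with a two-finger parallel gripper is mounted at the origin on the work surface. World frame = base frame: x ahead of the robot, y to its left, z up, the work surface at z = 0. Lengths are in mm, angles in rad, forces in N, time in s.
With the tool pointing down it reaches from about 325 to 775 mm from the base axis. Payload 5.5 kg.
Tool frame: the origin (TCP) lies at the very end of the fingers, on their centre line; the grasp point (between the pads) lies 19 mm behind it; z points along the fingers, y is the line along which they close (so a half turn about z gives the same grasp; the last joint's range is limited). The gripper opens to 85 mm and grips with 20 to 120 N. Pads are 22 mm wide; open, the fingers measure 114 mm over their backs; the gripper's body (76 mm by 85 mm) begins 54 mm behind the grasp point. The pads swing forward as they close: fully open they stand 13 mm farther back than shut.
Start: joints at [-1.373, 0.091, 1.231, -0, 1.82, -0.057], TCP at [151.23, -580.642, 191.775] pointing down, gripper open.
Joint ranges: [-2.87, 2.87], [-0.86, 2.18], [0.17, 2.46], [-1.51, 4.65], [0.06, 2.69], [-2.65, 2.65]. Speed limits (rad/s): [2.57, 2.57, 3.01, 3.14, 3.14, 3.14].

### API

Orientations are given as a unit quaternion [w, x, y, z].
In Python, from station import manip, eyes gives the robot as it stands.
- The arm moves only by the tool play_rows, never from a script. Its argument "increments" is a list that holds one entry, the list of rows, each a list of 7 numbers: the shift along the tool's x, y, z in mm, then the turn, a rotation vector about the tool's x, y, z in units of 5 degrees (1.0 is 5 degrees), then the opening, from 0 (shut) to 1 (fully open). In form: [[[tx, ty, tz, rx, ry, rz, grip], ...]]. A call has exactly 8 rows; each row is the pose to reach, as a shift and turn from the pose commanded when the call began, along the tool's axes at that moment; what a row does not reach only later rows make up. A row lasts 1/8 s, in which the tool goes at most 62.5 mm and 10.7 degrees, less where a joint would pass 70% of its speed; a pose out of reach is approached as far as the arm can. A call with a gripper value outside its range is refused whole. The fingers move at their own pace and stop on an object; "newtons" is the grip in N (left out, the last holds). Time passes only in rows, so rows that repeat a pose let the fingers close, or fill a call up. It gives the time, the measured TCP pose, the force, the opening and the grip force at its end, in the units of the state.
- manip.observe(): the state, without advancing time (a new reading comes with each control period).
- eyes.camera(name): name is "side" or "top" or "wrist"; returns a dict with "pixels" (384x512x3 uint8, red, green, blue), "K" (3x3 intrinsics, pixels), "k1" (the pictures are not rectified: a ray, as slopes to the right and down, at radius r is drawn at 1 + k1 r^2 times it, then the intrinsics apply), "R" (3x3) and "t" (3): a world point X has camera coordinates R X + t; the wrist camera has in their place "mount" (4x4, takes a point from camera to tool coordinates, whose origin is the TCP and whose axes are the flange's). Camera axes: x right, y down, z forward; pixel columns grow to the right and rows downward; lengths in mm; the calibration is good to about 2 mm. A picture is of the moment at which its call begins: read the wrist's pose just before it. There is no depth.
- manip.job_done(): hands the job in; it is judged then, once.
The state is a dict: "clock": time; "joint_positions": joint angles; "qd": joint speeds; "joint_efforts": joint torques, N m; "tcp_pos": TCP position; "orientation": TCP orientation; "ft_force": force on the tool from outside, world axes, zero at the start; "torque": the same for the moment, N m; "finger_gap": opening from 0.0 (shut) to 1.0 (fully open); "grip_force": force on a finger pad.
Only numpy, scipy, OpenCV 4.12 (cv2) and the standard library are available. Lean on these libraries where they do the work, as an engineer would, in place of code of your own. Each camera call takes 0.05 s, during which the arm holds its last target. There are 200 camera calls.

## Working session

There is one attempt and no reset: what is moved stays moved. The work goes in short steps, Python scripts to look and compute and a tool call to move; the robot and the scene stay as the last step left them, time stands still between calls to the robot, and variables do not carry over. Pictures are saved under pics/ and viewed, at most 14 in all, crops included, and the job is handed in when it is done.

Besides the shell and the picture viewer there is one more tool, called after "Request:" as a command line: name --argument value ..., lists and objects as JSON in quotes. play_rows: Moves the arm, as the interface text tells. Its arguments: {"type":"object","properties":{"increments":{"type":"array","items":{"type":"array","items":{"type":"array","items":{"type":"number"}}}},"newtons":{"type":"number"}},"required":["increments"]}

```bash
ls; mkdir -p pics; cat > h.py <<'E'
import numpy as np, cv2
from station import manip, eyes
from scipy.spatial.transform import Rotation as R_
def ray(c,u,v,pose=None):
    K=np.array(c["K"]);k1=c["k1"]
    d=np.array([(u-K[0,2])/K[0,0],(v-K[1,2])/K[1,1]]);s=d.copy()
    for _ in range(20): s=d/(1+k1*(s@s))
    r=np.array([s[0],s[1],1.])
    if "R" in c and c.get("R") is not None:
        R=np.array(c["R"]);t=np.array(c["t"]);return -R.T@t,R.T@r
    M=np.array(c["mount"]);p,q=pose
    Rt=R_.from_quat(np.roll(q,-1)).as_matrix()
    return np.array(p)+Rt@M[:3,3],Rt@M[:3,:3]@r
def onz(c,u,v,z,pose=None):
    o,d=ray(c,u,v,pose);return o+d*(z-o[2])/d[2]
def proj(c,X):
    x=np.array(c["R"])@np.array(X,float)+np.array(c["t"]);s=x[:2]/x[2];s=s*(1+c["k1"]*(s@s));K=np.array(c["K"])
    return K[0,0]*s[0]+K[0,2],K[1,1]*s[1]+K[1,2]
def cam(n,f=None):
    s=manip.observe();c=eyes.camera(n);c["pose"]=(s["tcp_pos"],s["orientation"])
    if f: cv2.imwrite("pics/"+f,cv2.cvtColor(np.asarray(c["pixels"]),cv2.COLOR_RGB2BGR))
    return c
E
python3 - <<'E'
from h import *
import pickle
np.set_printoptions(precision=3,suppress=True)
cs={n:cam(n) for n in("top","side","wrist")}
pickle.dump(cs,open("cs.pkl","wb"))
for n in("top","side"):
    c=cs[n];print(n,{k:v for k,v in c.items() if k!="pixels"})
print({k:v for k,v in cs["wrist"].items() if k!="pixels"})
for n in("top","side"): cv2.imwrite(f"pics/{n}0.png",cv2.resize(cs[n]["pixels"][:,:,::-1],(800,600),interpolation=cv2.INTER_CUBIC))
print(manip.observe())
E
```

```text
pics
top {'K': array([[374.835,   0.   , 257.56 ],
       [  0.   , 374.835, 192.175],
       [  0.   ,   0.   ,   1.   ]]), 'k1': -0.0005989128145630235, 'R': array([[ 0.006, -1.   , -0.008],
       [-0.99 , -0.005, -0.141],
       [ 0.141,  0.009, -0.99 ]]), 't': array([ -52.341,  551.728, 1049.735]), 'pose': (array([ 151.16 , -580.274,  190.629]), array([-0.001,  0.992,  0.127, -0.   ]))}
side {'K': array([[355.047,   0.   , 258.305],
       [  0.   , 355.047, 192.653],
       [  0.   ,   0.   ,   1.   ]]), 'k1': -0.06389815164277639, 'R': array([[-0.957, -0.29 ,  0.002],
       [-0.212,  0.696, -0.686],
       [ 0.198, -0.657, -0.727]]), 't': array([525.827, 181.61 , 918.232]), 'pose': (array([ 151.169, -580.268,  190.627]), array([-0.001,  0.992,  0.127, -0.   ]))}
{'K': array([[287.782,   0.   , 254.394],
       [  0.   , 287.782, 187.79 ],
       [  0.   ,   0.   ,   1.   ]]), 'k1': -0.008240140372369194, 'mount': array([[   0.   ,   -0.952,   -0.307,   78.726],
       [   1.   ,   -0.   ,    0.001,   -0.335],
       [  -0.001,   -0.307,    0.952, -181.969],
       [   0.   ,    0.   ,    0.   ,    1.   ]]), 'pose': (array([ 151.18 , -580.312,  190.742]), array([-0.001,  0.992,  0.127, -0.   ]))}
{'clock': 0.15, 'joint_positions': array([-1.373,  0.092,  1.232,  0.   ,  1.82 , -0.057]), 'qd': array([-0.   , -0.004, -0.004,  0.001, -0.   ,  0.002]), 'joint_efforts': array([  0.001, -45.937, -41.853,  -0.   ,   0.01 ,  -0.   ]), 'tcp_pos': array([ 151.169, -580.37 ,  190.909]), 'orientation': array([-0.001,  0.992,  0.127, -0.   ]), 'ft_force': array([ 0.45 , -0.523, -0.579]), 'torque': array([-0.006,  0.025, -0.012]), 'grip_force': 0.0, 'finger_gap': 0.996408019215076}
```

View pics/top0.png

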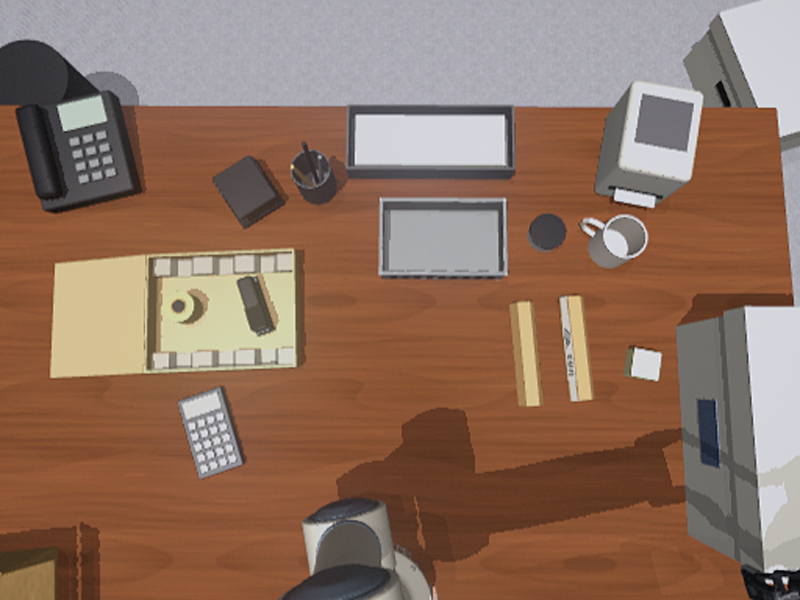

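View pics/side0.png

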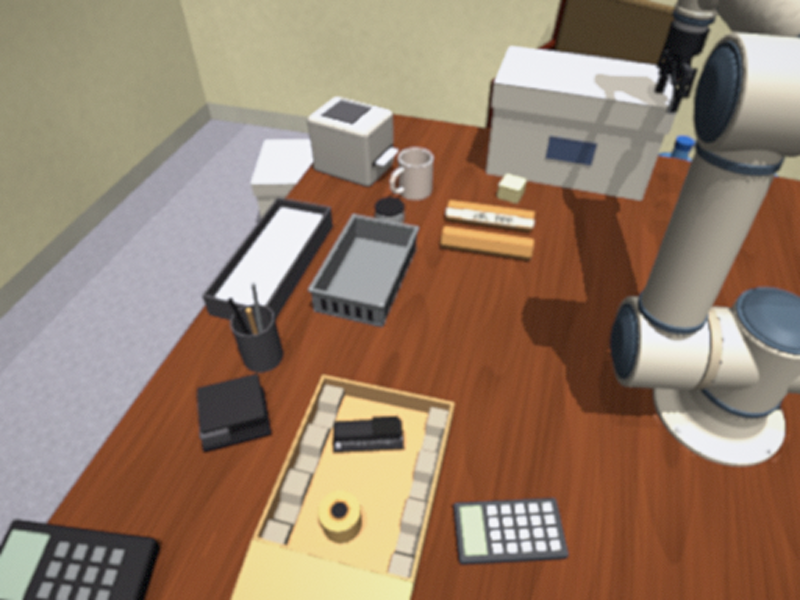

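Top view: the carton is at px (148–300, 250–372), with the tape at (183,306) and the stapler at (255,305). The basket is at (380–508, 198–277). Two tubes lie near (526,353) and (577,349). The right one has its label on its +y upper flat, and the left one shows no label. The side view agrees.

```bash
python3 - <<'E'
from h import *
import pickle
np.set_printoptions(precision=1,suppress=True)
cs=pickle.load(open("cs.pkl","rb"))
c=cs["top"];f=.64
def P(n,u,v,z): print(n,onz(c,u*f,v*f,z))
for n,u,v,z in [("cartTL",147,255,45),("cartTR",296,249,45),("cartBR",299,371,45),("cartBL",148,374,45),
 ("bTL",380,198,60),("bTR",507,200,60),("bBR",508,277,60),("bBL",379,277,60),
 ("stapTop",243,278,51),("stapTop2",264,333,51),("tape",179,305,52),("mug",622,232,92),("clips",547,232,38),("notes",646,363,40),("pens",308,150,160),("calc",211,432,19)]: P(n,u,v,z)
im=c["pixels"];hsv=cv2.cvtColor(im,cv2.COLOR_RGB2HSV)
m=((hsv[...,2]>150)&(hsv[...,0]<40)).astype(np.uint8)
m[:,:318]=0;m[:185]=0;m[265:]=0;m[:,390:]=0
m=cv2.morphologyEx(m,cv2.MORPH_CLOSE,np.ones((3,3)))
n,l,s,ce=cv2.connectedComponentsWithStats(m)
for i in range(1,n):
    if s[i,4]<100: continue
    p=np.argwhere(l==i)[:,::-1].astype(np.float32)
    b=cv2.boxPoints(cv2.minAreaRect(p));print(s[i],b*1/f)
    for q in b: print("  z30",onz(c,q[0],q[1],30))
cv2.imwrite("pics/crop1.png",cv2.resize(im[180:270,310:430,::-1],(800,600),interpolation=cv2.INTER_CUBIC))
cv2.imwrite("pics/w0.png",cs["wrist"]["pixels"][:,:,::-1])
E
```

```text
cartTL [634.6 430.3  45. ]
cartTR [647.3 150.7  45. ]
cartBR [420.2 138.   45. ]
cartBL [413.2 413.5  45. ]
bTL [742.   -6.5  60. ]
bTR [ 738.9 -243.5   60. ]
bBR [ 592.9 -242.5   60. ]
bBL [591.9  -6.3  60. ]
stapTop [590.5 246.1  51. ]
stapTop2 [488.7 203.1  51. ]
tape [539.4 361.6  52. ]
mug [ 669.9 -442.6   92. ]
clips [ 683.7 -321.6   38. ]
notes [ 438.5 -494.2   40. ]
pens [794.3 113.1 160. ]
calc [308.4 301.5  19. ]
[ 350  189   40   68 1026] [[543.9 301.4]
 [600.8 286.2]
 [628.1 388.4]
 [571.3 403.6]]
  z30 [ 552.3 -313.9   30. ]
  z30 [ 581.7 -421.2   30. ]
  z30 [ 392.4 -463.2   30. ]
  z30 [ 364.3 -358.4   30. ]
[318 193  32  68 975] [[496.9 406.2]
 [496.9 301.6]
 [545.3 301.6]
 [545.3 406.2]]
  z30 [ 358.8 -222.8   30. ]
  z30 [ 551.7 -226.    30. ]
  z30 [ 552.1 -316.5   30. ]
  z30 [ 359.3 -311.    30. ]
```

View pics/w0.png

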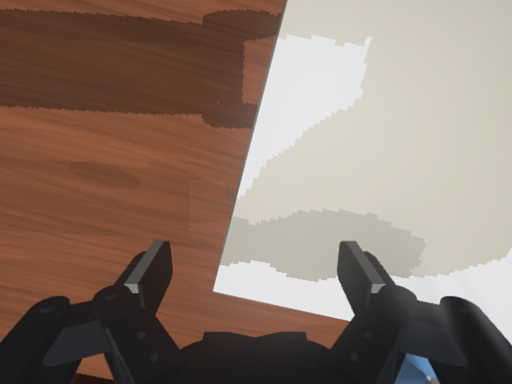

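```bash
cat > g.py <<'E'
from h import *
from scipy.spatial.transform import Slerp
import sys
def ori(yaw,p=0,r=0): return R_.from_euler('z',yaw,degrees=True)*R_.from_euler('x',180,degrees=True)*R_.from_euler('y',p,degrees=True)*R_.from_euler('x',r,degrees=True)
def plan(wps):
    """wps: (x,y,z,yaw,pitch,roll,rows,grip)"""
    s=manip.observe();p0=np.array(s["tcp_pos"]);R0=R_.from_quat(np.roll(s["orientation"],-1))
    p,R=p0,R0
    out=[]
    for x,y,z,yaw,pi,ro,n,gr in wps:
        T=ori(yaw,pi,ro);q=np.array([x,y,z],float);sl=Slerp([0,1],R_.concatenate([R,T]))
        for k in range(1,n+1):
            a=k/n;P=p+(q-p)*a;Q=sl(a)
            d=R0.inv().apply(P-p0);w=np.degrees((R0.inv()*Q).as_rotvec())/5
            out.append("["+",".join("%g"%(round(v,1)+0) for v in d)+","+",".join("%g"%(round(v,2)+0) for v in w)+",%g]"%gr)
        p,R=q,T
    print("[["+",".join(out)+"]]",len(out))
if __name__=="__main__": plan(eval(sys.argv[1]))
E
python3 g.py "[(150,-560,250,14.6,0,0,1,1),(300,-290,150,0,55,0,7,1)]"
```

```text
[[[4,-20.1,-59.1,-0.02,0,0,1],[34.5,-52,-44.7,-0.22,1.56,0.38,1],[64.9,-83.9,-30.4,-0.42,3.12,0.77,1],[95.4,-115.8,-16.1,-0.62,4.69,1.15,1],[125.8,-147.7,-1.7,-0.82,6.25,1.53,1],[156.3,-179.6,12.6,-1.02,7.81,1.92,1],[186.8,-211.5,27,-1.22,9.38,2.3,1],[217.2,-243.4,41.3,-1.42,10.94,2.68,1]]] 8
```

Request:
play_rows --increments '[[[4, -20, -59, 0, 0, 0, 1], [34, -52, -45, -0.2, 1.6, 0.4, 1], [65, -84, -30, -0.4, 3.1, 0.8, 1], [95, -116, -16, -0.6, 4.7, 1.2, 1], [126, -148, -2, -0.8, 6.2, 1.5, 1], [156, -180, 13, -1, 7.8, 1.9, 1], [187, -211, 27, -1.2, 9.4, 2.3, 1], [217, -243, 41, -1.4, 10.9, 2.7, 1]]]'

```text
clock: 1.15
tcp_pos: [300.5, -289.8, 150.3]
orientation: [0.0, 0.887, -0.001, 0.462]
ft_force: [0.8, 0.6, -0.0]
finger_gap: 0.996
grip_force: 0.0
```

```bash
python3 - <<'E'
from h import *
c=cam("wrist");im=c["pixels"]
print(c["pose"])
cv2.imwrite("pics/w1.png",cv2.resize(im[:,:,::-1],(800,600),interpolation=cv2.INTER_CUBIC))
E
```

```text
(array([ 300.51244998, -289.83363238,  150.2644037 ]), array([ 1.54791618e-04,  8.86826730e-01, -9.67456937e-04,  4.62101061e-01]))
```

View pics/w1.png

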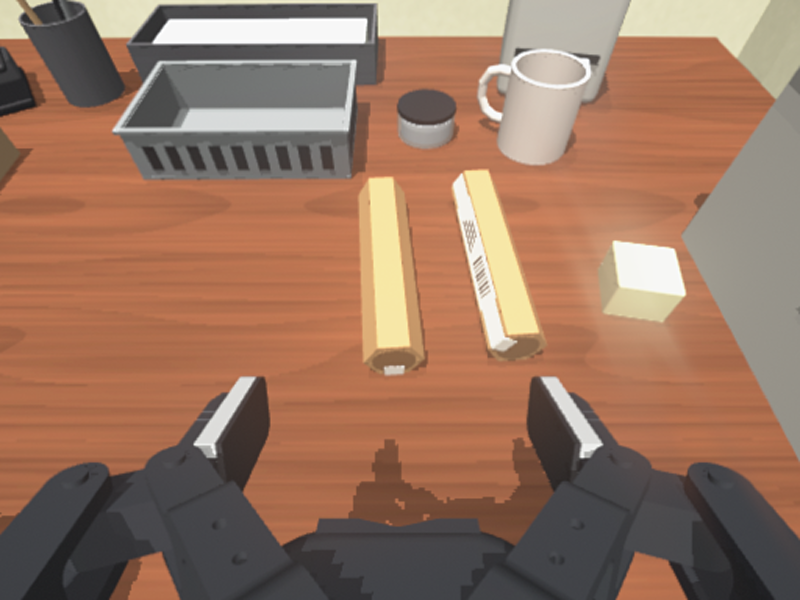

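Tube A (left, end face at (395,365)) has its label tail at the bottom, so its label faces down and it needs three rolls. Tube B (right) has its label on the +y upper flat, so it needs one roll toward −y. No third tube is visible. I'll clear the carton first, starting with the stapler.

```bash
python3 g.py "[(470,10,230,23,0,0,8,1)]"
```

```text
[[[20.7,-36.7,11.2,0.25,-1.37,-0.55,1],[41.4,-73.3,22.4,0.5,-2.75,-1.09,1],[62.1,-110,33.6,0.75,-4.12,-1.64,1],[82.8,-146.6,44.8,1,-5.49,-2.18,1],[103.5,-183.3,56,1.25,-6.86,-2.73,1],[124.2,-220,67.3,1.5,-8.24,-3.27,1],[144.9,-256.6,78.5,1.75,-9.61,-3.82,1],[165.5,-293.3,89.7,2,-10.98,-4.36,1]]] 8
```

Request:
play_rows --increments '[[[21, -37, 11, 0.2, -1.4, -0.5, 1], [41, -73, 22, 0.5, -2.8, -1.1, 1], [62, -110, 34, 0.8, -4.1, -1.6, 1], [83, -147, 45, 1, -5.5, -2.2, 1], [104, -183, 56, 1.2, -6.9, -2.7, 1], [124, -220, 67, 1.5, -8.2, -3.3, 1], [145, -257, 78, 1.8, -9.6, -3.8, 1], [166, -293, 90, 2, -11, -4.4, 1]]]'

```text
clock: 2.2
tcp_pos: [470.8, 4.5, 236.2]
orientation: [0.012, 0.979, 0.202, -0.009]
ft_force: [1.0, -1.0, 0.8]
finger_gap: 0.999
grip_force: 0.0
```

```bash
python3 g.py "[(540,225,150,23,0,0,4,1),(540,225,60,23,0,0,2,1),(540,225,22,23,0,0,2,1)]"
```

```text
[[[38.2,-44.1,19.8,0.06,0.07,0.02,1],[76.5,-88.3,39.6,0.11,0.13,0.04,1],[114.7,-132.4,59.4,0.17,0.2,0.05,1],[152.9,-176.6,79.2,0.22,0.26,0.07,1],[154,-177.5,124.2,0.22,0.26,0.07,1],[155,-178.3,169.2,0.22,0.26,0.07,1],[155.4,-178.7,188.2,0.22,0.26,0.07,1],[155.9,-179.1,207.2,0.22,0.26,0.07,1]]] 8
```

Request:
play_rows --increments '[[[38, -44, 18, 0, 0, 0, 1], [76, -88, 36, 0, 0, 0, 1], [115, -131, 54, 0, 0, 0, 1], [154, -174, 74, 0, 0, 0, 1], [154, -174, 110, 0, 0, 0, 1], [154, -174, 155, 0, 0, 0, 1], [154, -174, 190, 0, 0, 0, 1], [154, -174, 201, 0, 0, 0, 1]]]'

```text
clock: 3.2
tcp_pos: [538.3, 217.2, 24.1]
orientation: [0.011, 0.979, 0.201, -0.011]
ft_force: [0.4, -0.4, 0.2]
finger_gap: 0.999
grip_force: 0.0
```

Request:
play_rows --increments '[[[0, 0, 0, 0, 0, 0, 0.6], [0, 0, 0, 0, 0, 0, 0.2], [0, 0, 0, 0, 0, 0, 0.2], [0, 0, 0, 0, 0, 0, 0.2], [0, 0, 0, 0, 0, 0, 0.2], [0, 0, 0, 0, 0, 0, 0.2], [0, 0, -40, 0, 0, 0, 0.2], [0, 0, -90, 0, 0, 0, 0.2]]]' --newtons 50

```text
clock: 4.2
tcp_pos: [540.1, 219.6, 116.8]
orientation: [0.011, 0.98, 0.201, -0.01]
ft_force: [0.2, 0.7, 0.3]
finger_gap: 0.204
grip_force: 0.0
```

```bash
python3 - <<'E'
from h import *
s=manip.observe();print(s["tcp_pos"],s["ft_force"],s["finger_gap"],s["grip_force"])
E
python3 g.py "[(600,40,170,23,0,0,4,.2),(650,-70,160,60,0,0,4,.2)]"
```

```text
[540.1032159  219.56561978 116.76148494] [0.18373427 0.6618117  0.29105816] 0.2042494638449774 0.0
[[[-4.2,47.4,-12.4,0.05,0.07,0.01,0.2],[-8.4,94.8,-24.8,0.1,0.14,0.02,0.2],[-12.6,142.1,-37.3,0.14,0.21,0.02,0.2],[-16.8,189.5,-49.7,0.19,0.28,0.03,0.2],[-16.1,219.7,-46.7,0.17,0.29,-1.82,0.2],[-15.3,249.8,-43.7,0.15,0.31,-3.67,0.2],[-14.6,280,-40.7,0.12,0.32,-5.52,0.2],[-13.9,310.1,-37.7,0.1,0.33,-7.37,0.2]]] 8
```

The grip missed: the fingers closed to 0.20. I'll take a look from here.

```bash
python3 - <<'E'
from h import *
w=cam("wrist")["pixels"];t=cam("top")["pixels"];
a=cv2.resize(w,(400,300));b=cv2.resize(t[140:250,20:220],(400,300))
cv2.imwrite("pics/w2.png",cv2.resize(np.hstack([a,b]),(800,300))[:,:,::-1])
E
```

```text
(no output)
```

View pics/w2.png

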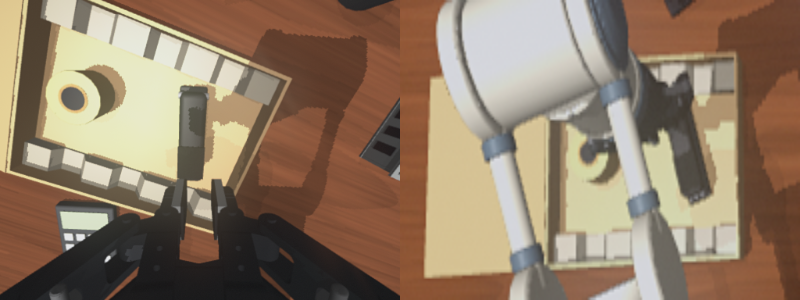

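```bash
python3 - <<'E'
from h import *
c=cam("wrist");p=c["pose"];im=c["pixels"]
print(p)
for u,v in[(243,230),(247,112),(232,112),(262,112)]: print(u,v,onz(c,u,v,52,p).round(1))
print("tape",onz(c,73*1.28,97*1.28,52,p).round(1))
print("cart",[onz(c,u*1.28,v*1.28,45,p).round(0) for u,v in[(291,78),(215,232),(5,170)]])
E
```

```text
(array([544.0062285 , 221.03031675, 124.97644607]), array([ 0.00964168,  0.9795895 ,  0.20075743, -0.0028101 ]))
243 230 [496.3 211.5  52. ]
247 112 [601.  251.1  52. ]
232 112 [596.  262.9  52. ]
262 112 [606.1 239.3  52. ]
tape [540.  368.8  52. ]
cart [array([653., 154.,  45.]), array([431., 147.,  45.]), array([416., 429.,  45.])]
```

```bash
python3 g.py "[(548,231,110,21,0,0,2,1),(548,231,22,21,0,0,4,1),(548,231,22,21,0,0,2,1)]"
```

```text
[[[4.4,-3.9,5.8,0.1,0.07,0.22,1],[8.8,-7.8,11.6,0.2,0.15,0.43,1],[9.1,-8.1,33.5,0.2,0.15,0.43,1],[9.4,-8.5,55.5,0.2,0.15,0.43,1],[9.7,-8.9,77.5,0.2,0.15,0.43,1],[10,-9.3,99.5,0.2,0.15,0.43,1],[10,-9.3,99.5,0.2,0.15,0.43,1],[10,-9.3,99.5,0.2,0.15,0.43,1]]] 8
```

Request:
play_rows --increments '[[[4, -4, 0, 0.1, 0.1, 0.2, 1], [9, -8, 0, 0.2, 0.15, 0.4, 1], [9, -8, 0, 0.2, 0.15, 0.4, 1], [9, -8, 10, 0.2, 0.15, 0.4, 1], [10, -9, 35, 0.2, 0.15, 0.4, 1], [10, -9, 65, 0.2, 0.15, 0.4, 1], [10, -9, 90, 0.2, 0.15, 0.4, 1], [10, -9, 99, 0.2, 0.15, 0.4, 1]]]'

```text
clock: 5.35
tcp_pos: [543.9, 229.1, 15.2]
orientation: [0.001, 0.983, 0.184, -0.006]
ft_force: [-0.5, -0.2, 0.7]
finger_gap: 1.005
grip_force: 0.0
```

Request:
play_rows --increments '[[[0, 0, 0, 0, 0, 0, 0], [0, 0, 0, 0, 0, 0, 0], [0, 0, 0, 0, 0, 0, 0], [0, 0, 0, 0, 0, 0, 0], [0, 0, 0, 0, 0, 0, 0], [0, 0, 0, 0, 0, 0, 0], [0, 0, 0, 0, 0, 0, 0], [0, 0, 0, 0, 0, 0, 0]]]' --newtons 60

```text
clock: 6.35
tcp_pos: [545.5, 229.8, 18.1]
orientation: [0.001, 0.983, 0.184, -0.004]
ft_force: [-0.4, 0.4, -0.2]
finger_gap: -0.002
grip_force: 0.0
```

```bash
python3 - <<'E'
from h import *
for _ in range(4):
    c=cam("wrist");s=manip.observe();print(s["clock"],s["tcp_pos"].round(1),s["finger_gap"],s["joint_positions"].round(4),s["qd"].round(3))
w=c["pixels"];t=cam("side")["pixels"]
a=cv2.resize(w,(400,300));b=cv2.resize(t[220:384,130:330],(400,300),interpolation=cv2.INTER_CUBIC)
cv2.imwrite("pics/w3.png",np.hstack([a,b])[:,:,::-1])
E
```

```text
6.4 [545.5 229.8  18.1] 0.0007734393875958799 [ 3.4130e-01  1.1250e-01  1.5163e+00 -2.0000e-04  1.5201e+00  1.5428e+00] [-0.     0.001 -0.001  0.001 -0.001  0.002]
6.45 [545.5 229.8  18.1] 0.001067771577044534 [ 3.4140e-01  1.1250e-01  1.5164e+00 -2.0000e-04  1.5201e+00  1.5428e+00] [-0.001  0.002  0.    -0.     0.001 -0.   ]
6.5 [545.5 229.8  18.1] 0.0014957798343808472 [ 3.4140e-01  1.1250e-01  1.5164e+00 -3.0000e-04  1.5201e+00  1.5428e+00] [-0.     0.001 -0.002  0.     0.     0.001]
6.55 [545.5 229.8  18.1] 0.0036301275230603883 [ 3.4140e-01  1.1250e-01  1.5163e+00 -2.0000e-04  1.5200e+00  1.5428e+00] [ 0.003  0.     0.    -0.     0.     0.001]
```

View pics/w3.png

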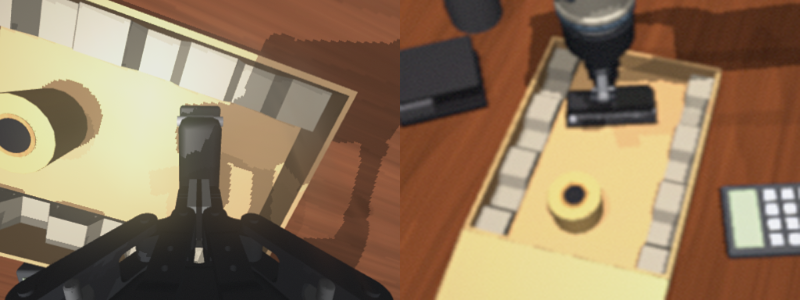

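```bash
python3 - <<'E'
from h import *
c=cam("side");t=cam("top")
X=[545.5,229.8,18.1]
for z in(18,37,60,90): print(z,np.round(proj(c,[X[0],X[1],z]),1),np.round(proj(t,[X[0],X[1],z]),1))
im=c["pixels"][200:310,170:320];cv2.imwrite("pics/s4.png",cv2.resize(im[:,:,::-1],(800,587),interpolation=cv2.INTER_CUBIC))
for n,u,v in[("L",333,422),("R",403,420),("Lb",333,445),("Rb",403,448)]: print(n,onz(c,u*.64,v*.64,50).round(0),onz(c,u*.64,v*.64,4).round(0))
E
```

```text
18 [232.5 280.3] [163.4 194.9]
37 [232.1 276.3] [161.7 194. ]
60 [231.6 271.3] [159.6 192.9]
90 [230.9 264.4] [156.8 191.4]
L [591. 234.  50.] [606. 210.   4.]
R [490. 200.  50.] [498. 173.   4.]
Lb [577. 271.  50.] [590. 248.   4.]
Rb [476. 245.  50.] [483. 221.   4.]
```

View pics/s4.png

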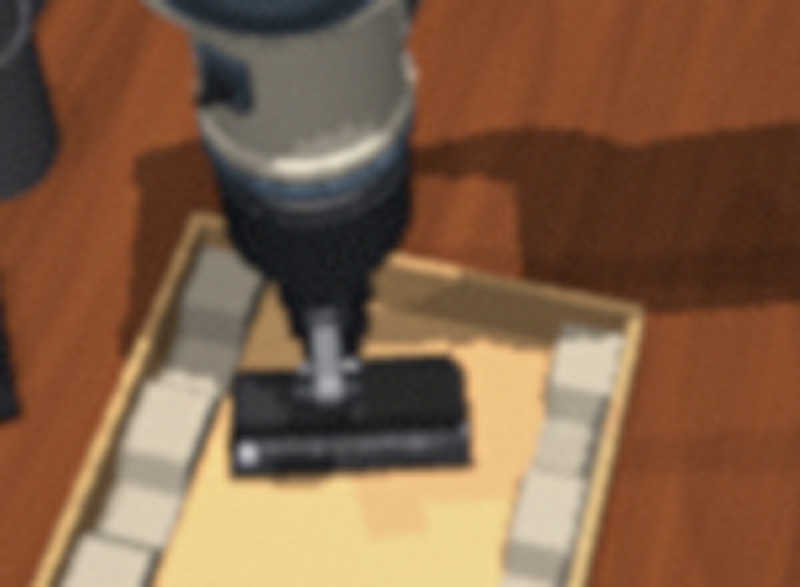

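```bash
python3 - <<'E'
from h import *
c=cam("wrist");p=c["pose"]
for dz in(0,15,30):
    q=(p[0]+[0,0,dz],p[1])
    print(dz,"corner",onz(c,355*1.28,92*1.28,45,q).round(0),"tape",onz(c,15*1.28,137*1.28,52,q).round(0),"stapFar",[onz(c,200*1.28,v*1.28,52,q).round(0) for v in(105,118)])
E
```

```text
0 corner [647. 156.  45.] tape [536. 361.  52.] stapFar [array([602., 251.,  52.]), array([594., 248.,  52.])]
15 corner [649. 146.  45.] tape [527. 372.  52.] stapFar [array([600., 250.,  52.]), array([591., 247.,  52.])]
30 corner [652. 136.  45.] tape [519. 382.  52.] stapFar [array([598., 249.,  52.]), array([588., 246.,  52.])]
```

The fingers shut with no force, yet the picture shows them above the stapler. In the wrist view the fingertips also look about 40 mm nearer the camera than the stated TCP. I'll check this with a gentle touch downward on the stapler's top.

Request:
play_rows --increments '[[[0, 0, 1, 0, 0, 0, 0], [0, 0, 2, 0, 0, 0, 0], [0, 0, 3, 0, 0, 0, 0], [0, 0, 4, 0, 0, 0, 0], [0, 0, 5, 0, 0, 0, 0], [0, 0, 6, 0, 0, 0, 0], [0, 0, 6, 0, 0, 0, 0], [0, 0, 6, 0, 0, 0, 0]]]'

```text
clock: 7.75
tcp_pos: [545.6, 229.8, 14.5]
orientation: [0.001, 0.983, 0.184, -0.003]
ft_force: [-5.8, -2.5, 9.8]
finger_gap: -0.002
grip_force: 5.5
```

```bash
python3 - <<'E'
from h import *
c=cam("wrist");s=manip.observe();print(s["tcp_pos"],s["ft_force"],s["joint_positions"])
im=c["pixels"];cv2.imwrite("pics/w5.png",cv2.resize(im[200:360,150:363,::-1],(800,600),interpolation=cv2.INTER_CUBIC))
E
```

```text
[545.57207503 229.79678586  14.51923767] [-5.86749879 -1.69120519 11.98599085] [ 3.41370718e-01  1.13886581e-01  1.52136975e+00 -2.88085237e-04
  1.51269834e+00  1.54280064e+00]
```

View pics/w5.png

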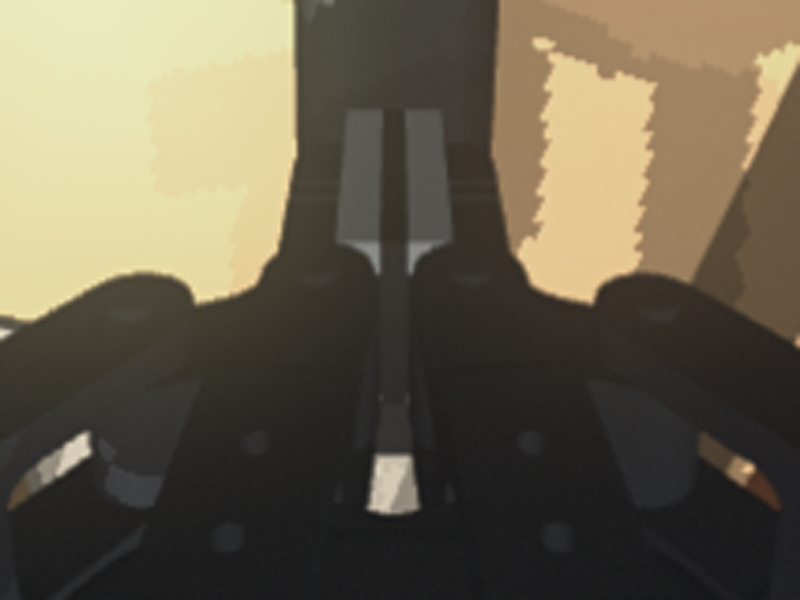

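Touch confirmed. The tip meets the stapler top (z = 55) at a TCP reading of about 15, so the real fingertips are about 40 mm short of the reported TCP. I'll plan with that offset from here.

```bash
python3 - <<'E'
s=open("g.py").read()
s=s.replace('p0=np.array(s["tcp_pos"]);R0=R_.from_quat(np.roll(s["orientation"],-1))','R0=R_.from_quat(np.roll(s["orientation"],-1));p0=np.array(s["tcp_pos"])-R0.apply([0,0,OFF])')
s=s.replace('d=R0.inv().apply(P-p0)','d=R0.inv().apply(P+Q.apply([0,0,OFF])-p0-R0.apply([0,0,OFF]))')
s=s.replace('import sys','import sys\nOFF=40  # real shut fingertip lies 40 mm behind reported TCP; waypoints are tip positions')
open("g.py","w").write(s)
E
cat >> h.py <<'E'
E
python3 g.py "[(549,231,85,21,0,0,4,1),(549,231,20,21,0,0,3,1),(549,231,20,21,0,0,1,1)]"
```

```text
[[[0.9,0,-7.6,0,0.02,0.01,1],[1.7,0.1,-15.3,0,0.04,0.02,1],[2.6,0.1,-22.9,0,0.05,0.02,1],[3.4,0.1,-30.5,0,0.07,0.03,1],[3.6,0.1,-8.8,0,0.07,0.03,1],[3.7,0.1,12.8,0,0.07,0.03,1],[3.9,0.1,34.5,0,0.07,0.03,1],[3.9,0.1,34.5,0,0.07,0.03,1]]] 8
```

Request:
play_rows --increments '[[[0, 0, -15, 0, 0, 0, 1], [2, 0, -30, 0, 0, 0, 1], [4, 0, -30, 0, 0, 0, 1], [4, 0, -30, 0, 0, 0, 1], [4, 0, -20, 0, 0, 0, 1], [4, 0, 0, 0, 0, 0, 1], [4, 0, 20, 0, 0, 0, 1], [4, 0, 32, 0, 0, 0, 1]]]'

```text
clock: 8.8
tcp_pos: [547.6, 230.6, -23.0]
orientation: [0.001, 0.983, 0.184, -0.005]
ft_force: [0.6, -0.4, 0.1]
finger_gap: 1.003
grip_force: 0.0
```

Request:
play_rows --increments '[[[0, 0, 0, 0, 0, 0, 0], [0, 0, 0, 0, 0, 0, 0], [0, 0, 0, 0, 0, 0, 0], [0, 0, 0, 0, 0, 0, 0], [0, 0, 0, 0, 0, 0, 0], [0, 0, 0, 0, 0, 0, 0], [0, 0, -40, 0, 0, 0, 0], [0, 0, -90, 0, 0, 0, 0]]]' --newtons 60

```text
clock: 9.8
tcp_pos: [547.8, 230.8, 68.1]
orientation: [0.001, 0.983, 0.184, -0.006]
ft_force: [0.6, 0.1, -1.0]
finger_gap: 0.341
grip_force: 64.0
```

```bash
python3 g.py "[(580,130,140,21,0,0,2,0),(655,-80,120,60,0,0,6,0)]"
```

```text
[[[-3.4,52.8,-15.9,0,0.08,0.02,0],[-6.8,105.6,-31.8,0,0.15,0.03,0],[-7.7,142.8,-28.5,-0.01,0.15,-1.27,0],[-8.6,179.9,-25.1,-0.02,0.15,-2.57,0],[-9.6,217.1,-21.8,-0.03,0.15,-3.87,0],[-10.5,254.2,-18.4,-0.04,0.15,-5.17,0],[-11.5,291.4,-15.1,-0.05,0.15,-6.47,0],[-12.4,328.5,-11.8,-0.05,0.14,-7.77,0]]] 8
```

```bash
python3 g.py "[(600,130,130,30,0,0,2,0),(666,-85,120,90,0,0,6,0)]"
```

```text
[[[6,56.4,-11,-0.01,0.08,-0.88,0],[12,112.8,-22,-0.01,0.15,-1.77,0],[9.4,150.2,-20.4,-0.03,0.15,-3.77,0],[6.7,187.6,-18.7,-0.04,0.15,-5.77,0],[4,225,-17,-0.05,0.14,-7.77,0],[1.4,262.4,-15.3,-0.07,0.14,-9.77,0],[-1.3,299.8,-13.6,-0.08,0.14,-11.77,0],[-3.9,337.2,-11.9,-0.09,0.13,-13.77,0]]] 8
```

Request:
play_rows --increments '[[[6, 50, -11, 0, 0, -0.9, 0], [12, 100, -22, 0, 0, -2, 0], [9, 145, -20, 0, 0, -4, 0], [7, 185, -19, 0, 0, -6, 0], [4, 225, -17, 0, 0, -8, 0], [1, 262, -15, 0, 0, -10, 0], [-1, 300, -14, 0, 0, -12, 0], [-4, 337, -12, 0, 0, -13.8, 0]]]'

```text
clock: 10.8
tcp_pos: [667.3, -85.3, 80.7]
orientation: [-0.002, 0.704, 0.71, -0.004]
ft_force: [0.3, 1.1, -3.0]
finger_gap: 0.34
grip_force: 64.4
```

```bash
python3 g.py "[(666,-85,120,90,0,0,2,0),(666,-85,30,90,0,0,4,0),(666,-85,23,90,0,0,2,0)]"
```

```text
[[[0.2,-0.6,0.3,-0.05,0.01,0.05,0],[0.3,-1.3,0.7,-0.1,0.02,0.09,0],[0.4,-1.1,23.2,-0.1,0.02,0.09,0],[0.4,-0.8,45.7,-0.1,0.02,0.09,0],[0.5,-0.6,68.2,-0.1,0.02,0.09,0],[0.5,-0.4,90.7,-0.1,0.02,0.09,0],[0.5,-0.4,94.2,-0.1,0.02,0.09,0],[0.5,-0.4,97.7,-0.1,0.02,0.09,0]]] 8
```

Request:
play_rows --increments '[[[0, 0, 0, 0, 0, 0, 0], [0, 0, 15, 0, 0, 0, 0], [0, -1, 40, 0, 0, 0, 0], [0, -1, 65, 0, 0, 0, 0], [0, -1, 85, 0, 0, 0, 0], [0, -1, 93, 0, 0, 0, 0], [0, -1, 96, 0, 0, 0, 0], [0, -1, 96, 0, 0, 0, 0]]]'

```text
clock: 11.8
tcp_pos: [666.5, -84.6, -13.0]
orientation: [-0.001, 0.706, 0.708, -0.003]
ft_force: [0.1, -0.1, -1.9]
finger_gap: 0.335
grip_force: 64.3
```

Request:
play_rows --increments '[[[0, 0, 0, 0, 0, 0, 0.6], [0, 0, 0, 0, 0, 0, 0.6], [0, 0, 0, 0, 0, 0, 0.6], [0, 0, -10, 0, 0, 0, 0.6], [0, 0, -50, 0, 0, 0, 0.6], [0, 0, -90, 0, 0, 0, 0.6], [0, -20, -110, 0, 0, -1, 1], [0, -60, -115, 0, 0, -2, 1]]]'

```text
clock: 12.8
tcp_pos: [607.9, -84.6, 104.8]
orientation: [0.0, 0.64, 0.768, -0.002]
ft_force: [0.4, 0.7, 0.5]
finger_gap: 0.988
grip_force: 0.0
```

```bash
python3 - <<'E'
from h import *
c=cam("top");im=c["pixels"]
hsv=cv2.cvtColor(im,cv2.COLOR_RGB2HSV);m=(hsv[...,2]<70).astype(np.uint8);m[:128]=0;m[175:]=0;m[:,:243]=0;m[:,324:]=0
n,l,s,ce=cv2.connectedComponentsWithStats(m)
for i in range(1,n):
    if s[i,4]>60: print(s[i],onz(c,ce[i][0],ce[i][1],45).round(0))
s=manip.observe();print(s["tcp_pos"],s["finger_gap"])
E
python3 g.py "[(570,220,110,60,0,0,8,1)]"
```

```text
[317 130   5  43 105] [ 684. -232.   45.]
[256 154  35  21 143] [630. -97.  45.]
[602.86534027 -84.47508418 103.91523862] 1.0016034451014615
[[[38.2,2.9,4.1,-0.01,0.01,1.01,1],[76.4,5.9,8.3,-0.02,0.01,2.03,1],[114.6,8.8,12.4,-0.03,0.02,3.04,1],[152.7,11.8,16.6,-0.04,0.03,4.05,1],[190.9,14.7,20.7,-0.05,0.03,5.07,1],[229.1,17.7,24.9,-0.06,0.04,6.08,1],[267.2,20.6,29,-0.07,0.04,7.09,1],[305.4,23.6,33.2,-0.08,0.05,8.11,1]]] 8
```

```bash
python3 g.py "[(540,365,110,60,0,0,8,1)]"
```

```text
[[[56.7,2.6,4.1,-0.01,0.01,1.01,1],[113.4,5.1,8.2,-0.02,0.01,2.03,1],[170.1,7.7,12.4,-0.03,0.02,3.04,1],[226.8,10.3,16.5,-0.04,0.03,4.05,1],[283.4,12.9,20.6,-0.05,0.03,5.07,1],[340.1,15.4,24.7,-0.06,0.04,6.08,1],[396.8,18,28.8,-0.07,0.04,7.09,1],[453.5,20.6,33,-0.08,0.05,8.11,1]]] 8
```

Request:
play_rows --increments '[[[50, 3, 0, 0, 0, 1, 1], [110, 5, 0, 0, 0, 2, 1], [170, 8, 0, 0, 0, 3, 1], [227, 10, 5, 0, 0, 4, 1], [283, 13, 12, 0, 0, 5, 1], [340, 15, 20, 0, 0, 6, 1], [397, 18, 28, 0, 0, 7, 1], [453, 21, 33, 0, 0, 8.1, 1]]]'

```text
clock: 13.85
tcp_pos: [546.9, 367.0, 68.1]
orientation: [-0.0, 0.868, 0.496, -0.003]
ft_force: [0.1, -0.2, 0.6]
finger_gap: 0.999
grip_force: 0.0
```

```bash
python3 - <<'E'
from h import *
c=cam("wrist");p=c["pose"];im=c["pixels"];s=manip.observe();print(s["tcp_pos"],s["qd"].round(2))
g=cv2.medianBlur(cv2.cvtColor(im,cv2.COLOR_RGB2GRAY),3)
# expected pixel of tape region: dark core blob
hsv=cv2.cvtColor(im,cv2.COLOR_RGB2HSV)
m=(hsv[...,2]<60).astype(np.uint8)
n,l,st,ce=cv2.connectedComponentsWithStats(m)
for i in range(1,n):
    if 100<st[i,4]<5000: print(st[i],ce[i].round(0),onz(c,*ce[i],52,p).round(0))
cv2.imwrite("pics/w6.png",im[:,:,::-1])
E
```

```text
[544.14472034 373.77761531  66.82759628] [-0.05 -0.03  0.05 -0.01  0.01 -0.26]
[ 453  120   59  114 3456] [491. 185.] [703. 295.  52.]
```

View pics/w6.png

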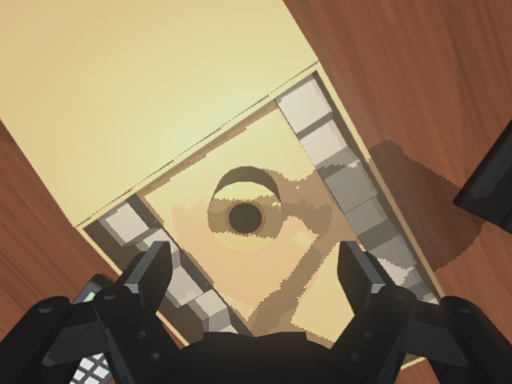

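```bash
python3 g.py "[(540,364,110,60,0,0,1,1),(540,364,14,60,0,0,6,1),(540,364,14,60,0,0,1,1)]"
```

```text
[[[-10.5,1.4,-3.2,-0.1,0.03,-0.09,1],[-10.5,1.5,12.8,-0.1,0.03,-0.09,1],[-10.4,1.6,28.8,-0.1,0.03,-0.09,1],[-10.4,1.8,44.8,-0.1,0.03,-0.09,1],[-10.3,1.9,60.8,-0.1,0.03,-0.09,1],[-10.3,2,76.8,-0.1,0.03,-0.09,1],[-10.2,2.2,92.8,-0.1,0.03,-0.09,1],[-10.2,2.2,92.8,-0.1,0.03,-0.09,1]]] 8
```

The tape's core is centred at about (245,218) in the wrist view, between the fingers.

```bash
python3 - <<'E'
from h import *
c=cam("wrist");p=c["pose"]
print(p[0],onz(c,245,218,52,p),onz(c,245,212,52,p))
# carton corners at z45
for u,v in[(78,228),(318,64),(440,298)]: print(onz(c,u,v,45,p).round(1))
E
```

```text
[544.14472034 373.77761531  66.82759628] [533.74969952 370.2791344   52.        ] [536.24039581 374.41704147  52.        ]
[413.9 426.5  45. ]
[629.5 437.5  45. ]
[636.7 220.8  45. ]
```

Request:
play_rows --increments '[[[-5, -2, 0, 0, 0, 0, 1], [-9, -3, 10, 0, 0, 0, 1], [-9, -3, 28, 0, 0, 0, 1], [-9, -3, 45, 0, 0, 0, 1], [-9, -3, 62, 0, 0, 0, 1], [-9, -3, 80, 0, 0, 0, 1], [-9, -3, 92, 0, 0, 0, 1], [-9, -3, 92, 0, 0, 0, 1]]]'

```text
clock: 14.95
tcp_pos: [538.7, 358.2, -25.9]
orientation: [-0.0, 0.867, 0.497, -0.005]
ft_force: [0.6, -1.1, 0.6]
finger_gap: 1.002
grip_force: 0.0
```

Request:
play_rows --increments '[[[0, 0, 0, 0, 0, 0, 0.3], [0, 0, 0, 0, 0, 0, 0.3], [0, 0, 0, 0, 0, 0, 0.3], [0, 0, 0, 0, 0, 0, 0.3], [0, 0, 0, 0, 0, 0, 0.3], [0, 0, -20, 0, 0, 0, 0.3], [0, 0, -60, 0, 0, 0, 0.3], [0, 0, -110, 0, 0, 0, 0.3]]]' --newtons 50

```text
clock: 15.95
tcp_pos: [539.4, 358.1, 86.1]
orientation: [-0.0, 0.868, 0.497, -0.005]
ft_force: [0.5, 0.1, -0.3]
finger_gap: 0.67
grip_force: 53.5
```

```bash
python3 g.py "[(660,-75,130,90,0,0,8,.3)]"
```

```text
[[[-39.1,40.4,-0.4,-0.01,0.01,-0.76,0.3],[-78.2,80.7,-0.8,-0.02,0.02,-1.52,0.3],[-117.3,121.1,-1.2,-0.03,0.03,-2.28,0.3],[-156.5,161.5,-1.6,-0.05,0.04,-3.03,0.3],[-195.6,201.8,-1.9,-0.06,0.05,-3.79,0.3],[-234.7,242.2,-2.3,-0.07,0.06,-4.55,0.3],[-273.8,282.6,-2.7,-0.08,0.07,-5.31,0.3],[-312.9,322.9,-3.1,-0.09,0.08,-6.07,0.3]]] 8
```

Request:
play_rows --increments '[[[-39, 40, -10, 0, 0, -0.8, 0.3], [-78, 81, -20, 0, 0, -1.5, 0.3], [-117, 121, -20, 0, 0, -2.3, 0.3], [-156, 161, -20, 0, 0, -3, 0.3], [-196, 202, -20, 0, 0, -3.8, 0.3], [-235, 242, -20, 0, 0, -4.6, 0.3], [-274, 283, -20, 0, 0, -5.3, 0.3], [-313, 323, -20, 0, 0, -6, 0.3]]]'

```text
clock: 16.95
tcp_pos: [661.2, -76.3, 107.0]
orientation: [-0.001, 0.709, 0.706, -0.003]
ft_force: [-0.0, -0.0, -1.4]
finger_gap: 0.665
grip_force: 53.4
```

```bash
python3 g.py "[(667,-192,130,90,0,0,4,.3),(667,-192,50,90,0,0,3,.3),(667,-192,20,90,0,0,1,.3)]"
```

```text
[[[-28.9,1.6,4.3,-0.02,0.01,-0.01,0.3],[-57.8,3.2,8.6,-0.04,0.02,-0.02,0.3],[-86.7,4.8,12.9,-0.06,0.02,-0.03,0.3],[-115.7,6.4,17.3,-0.08,0.03,-0.05,0.3],[-115.6,6.6,43.9,-0.08,0.03,-0.05,0.3],[-115.5,6.7,70.6,-0.08,0.03,-0.05,0.3],[-115.4,6.9,97.3,-0.08,0.03,-0.05,0.3],[-115.4,7.1,127.3,-0.08,0.03,-0.05,0.3]]] 8
```

Request:
play_rows --increments '[[[-29, 2, 0, 0, 0, 0, 0.3], [-58, 4, 0, 0, 0, 0, 0.3], [-87, 5, 0, 0, 0, 0, 0.3], [-115, 6, 5, 0, 0, 0, 0.3], [-115, 6, 35, 0, 0, 0, 0.3], [-115, 6, 75, 0, 0, 0, 0.3], [-115, 6, 110, 0, 0, 0, 0.3], [-115, 6, 124, 0, 0, 0, 0.3]]]'

```text
clock: 17.95
tcp_pos: [663.8, -189.3, -20.3]
orientation: [-0.004, 0.709, 0.705, -0.004]
ft_force: [0.0, 0.2, -0.9]
finger_gap: 0.663
grip_force: 53.5
```

Request:
play_rows --increments '[[[0, 0, 0, 0, 0, 0, 0.3], [0, 0, 0, 0, 0, 0, 0.8], [0, 0, 0, 0, 0, 0, 0.85], [0, 0, 0, 0, 0, 0, 0.85], [0, 0, -20, 0, 0, 0, 0.85], [0, 0, -60, 0, 0, 0, 0.85], [0, 0, -110, 0, 0, 0, 0.85], [0, 0, -160, 0, 0, 0, 0.85]]]'

```text
clock: 18.95
tcp_pos: [666.6, -189.3, 146.0]
orientation: [-0.001, 0.709, 0.705, -0.003]
ft_force: [0.9, 0.2, 1.2]
finger_gap: 0.85
grip_force: 0.0
```

```bash
python3 g.py "[(450,-290,130,0,0,0,8,1)]"
```

```text
[[[-12.7,-27,7.2,0,0.01,2.24,1],[-25.4,-54,14.3,0,0.02,4.48,1],[-38.1,-80.9,21.5,-0.01,0.03,6.72,1],[-50.9,-107.9,28.7,-0.01,0.04,8.97,1],[-63.6,-134.9,35.9,-0.01,0.05,11.21,1],[-76.3,-161.8,43,-0.01,0.06,13.45,1],[-89,-188.8,50.2,-0.01,0.07,15.69,1],[-101.8,-215.7,57.4,-0.02,0.07,17.93,1]]] 8
```

Request:
play_rows --increments '[[[-13, -27, 0, 0, 0, 2, 1], [-25, -54, 0, 0, 0, 4.1, 1], [-38, -81, 0, 0, 0, 6.2, 1], [-51, -108, 0, 0, 0, 8.3, 1], [-64, -135, 0, 0, 0, 10.4, 1], [-76, -162, 0, 0, 0, 12.5, 1], [-89, -189, 0, 0, 0, 14.6, 1], [-102, -216, 0, 0, 0, 16.6, 1]]]'

```text
clock: 19.95
tcp_pos: [449.4, -290.5, 146.3]
orientation: [0.002, 0.998, 0.055, -0.003]
ft_force: [-0.2, 0.6, 0.5]
finger_gap: 0.998
grip_force: 0.0
```

```bash
python3 - <<'E'
from h import *
c=cam("wrist");c=cam("wrist");p=c["pose"];im=c["pixels"];print(p[0],p[1])
cv2.imwrite("pics/w7.png",im[:,:,::-1])
t=cam("top")["pixels"]; cv2.imwrite("pics/t7.png",t[:,:,::-1])
E
```

```text
[ 446.87050341 -292.14524419  146.58471558] [ 0.00260097  0.9987076   0.05064029 -0.00345321]
```

View pics/w7.png

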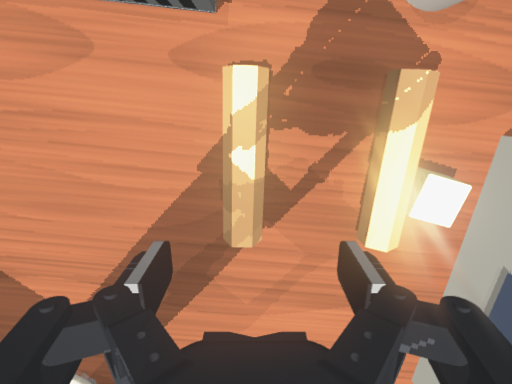

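```bash
python3 - <<'E'
from h import *
im=cv2.imread("pics/w7.png")[:,:,::-1].copy()
c=cam("wrist");p=c["pose"];print(p[0])
# top-flat corners in full image, z=40 : A and B
for n,q in{"A":[(231,66),(269,66),(257,247),(233,247)],"B":[(403,70),(437,71),(397,249),(367,247)]}.items():
    for u,v in q: print(n,onz(c,u,v,40,p).round(1))
for (u,v) in [(245,100),(240,200),(262,150),(228,150),(420,100),(410,130),(400,170),(388,220),(395,90),(382,140),(372,190),(430,110)]: print((u,v),im[v,u],end=' ')
print()
for u,v in[(413,212),(432,174),(470,183),(455,227)]: print("notes",onz(c,u,v,40,p).round(0))
t=cv2.imread("pics/t7.png")
cv2.imwrite("pics/t7c.png",cv2.resize(np.vstack([t[170:280,310:450]]),(764,600),interpolation=cv2.INTER_CUBIC))
E
```

```text
[ 449.66173093 -290.77197867  146.31326968]
A [ 550.4 -257.5   40. ]
A [ 554.4 -292.4   40. ]
A [ 365.5 -303.7   40. ]
A [ 362.4 -276.8   40. ]
B [ 565.7 -417.1   40. ]
B [ 568.7 -449.1   40. ]
B [ 380.7 -462.3   40. ]
B [ 379.4 -427.6   40. ]
(245, 100) [247 247 233] (240, 200) [221 175 122] (262, 150) [224 181 123] (228, 150) [184 144 100] (420, 100) [229 188 131] (410, 130) [247 247 227] (400, 170) [247 247 230] (388, 220) [247 247 224] (395, 90) [139 108  75] (382, 140) [216 174 114] (372, 190) [214 172 116] (430, 110) [246 220 153] 
notes [ 427. -467.   40.]
notes [ 471. -475.   40.]
notes [ 466. -518.   40.]
notes [ 415. -519.   40.]
```

View pics/t7c.png

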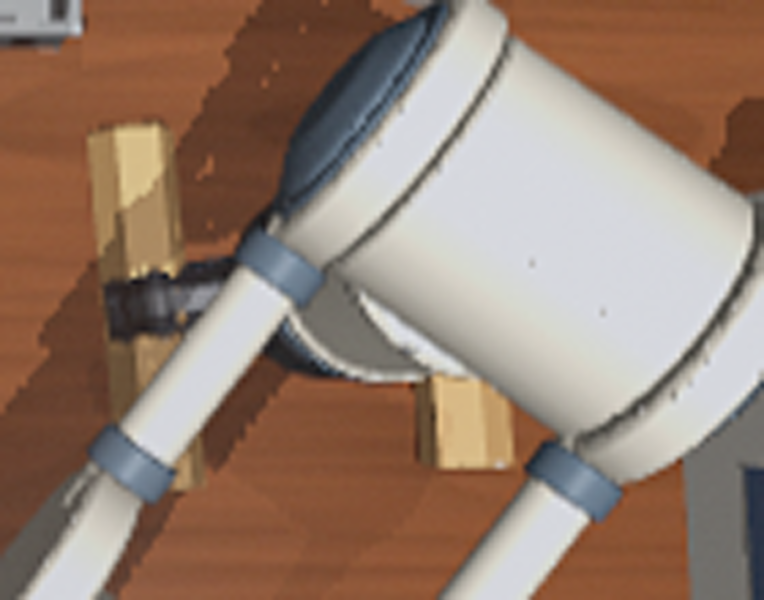

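Tube B was knocked and rolled. It now lies near y = −440 next to the notes, and no label shows on its three upper flats. I'll look at the end faces again to read the tails.

```bash
python3 g.py "[(267,-350,173,0,55,0,7,1),(267,-350,173,0,55,0,1,1)]"
```

```text
[[[-21.5,5.8,1.6,-0.09,1.58,0.18,1],[-43.2,11.6,2.5,-0.17,3.15,0.36,1],[-65,17.5,2.6,-0.26,4.73,0.54,1],[-87.2,23.5,2.1,-0.35,6.31,0.72,1],[-109.8,29.5,0.8,-0.43,7.89,0.9,1],[-132.9,35.6,-0.9,-0.52,9.46,1.08,1],[-156.5,41.7,-3.2,-0.61,11.04,1.26,1],[-156.5,41.7,-3.2,-0.61,11.04,1.26,1]]] 8
```

Request:
play_rows --increments '[[[-21, 6, 1, 0, 1.6, 0.2, 1], [-43, 12, 2, -0.2, 3.2, 0.4, 1], [-65, 18, 2, -0.3, 4.7, 0.5, 1], [-87, 24, 2, -0.4, 6.3, 0.7, 1], [-110, 30, 1, -0.4, 7.9, 0.9, 1], [-133, 36, -1, -0.5, 9.5, 1.1, 1], [-156, 42, -3, -0.6, 11, 1.3, 1], [-156, 42, -3, -0.6, 11, 1.3, 1]]]'

```text
clock: 21.15
tcp_pos: [297.8, -351.0, 146.8]
orientation: [-0.0, 0.888, -0.005, 0.459]
ft_force: [-0.5, -0.8, -0.2]
finger_gap: 1.002
grip_force: 0.0
```

```bash
python3 - <<'E'
from h import *
import pickle
c=cam("wrist");p=c["pose"];im=c["pixels"];print(p[0],p[1])
pickle.dump(c,open("w8.pkl","wb"))
cv2.imwrite("pics/w8.png",cv2.resize(im[60:260,180:440,::-1],(780,600),interpolation=cv2.INTER_CUBIC))
E
```

```text
[ 297.75071537 -350.99047075  146.83528567] [-4.57055443e-04  8.88222085e-01 -5.34585073e-03  4.59383001e-01]
```

View pics/w8.png

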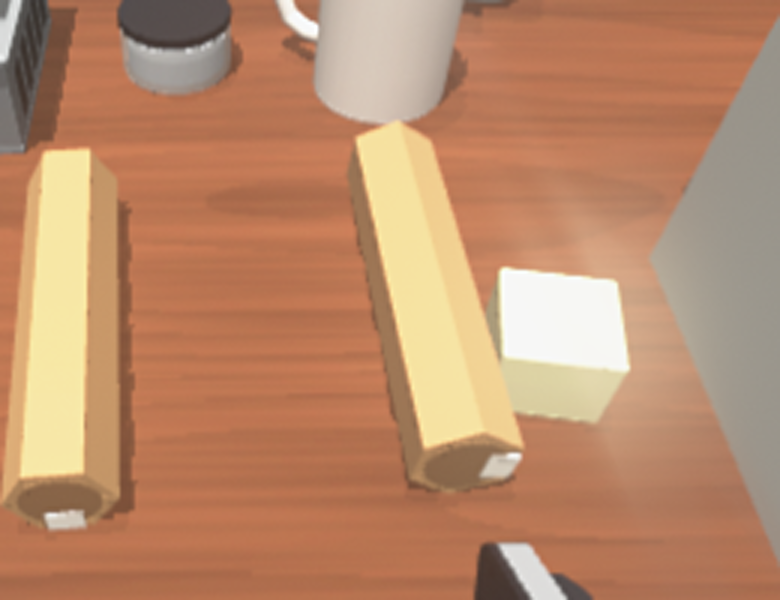

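```bash
python3 - <<'E'
from h import *
import pickle
c=pickle.load(open("w8.pkl","rb"));p=c["pose"]
def pl(u,v,xe,y0,yaw):
    o,d=ray(c,180+u/3,60+v/3,p);n=np.array([np.cos(np.radians(yaw)),np.sin(np.radians(yaw)),0]);q=np.array([xe,y0,0]);return o+d*((q-o)@n)/(d@n)
for n,pts,y0,ya in[("A",[(5,500),(30,478),(90,475),(118,495),(95,525),(35,527),(65,520)],-290,4),("B",[(410,482),(425,447),(485,433),(522,447),(512,480),(460,490),(501,465)],-445,6)]:
    for xe in(362,370,378): print(n,xe,[tuple(pl(u,v,xe,y0,ya)[1:].round(0)) for u,v in pts])
# far end top edges
for n,u,v,z in[("Afl",45,150,40),("Afr",92,150,40),("Anl",30,478,40),("Anr",90,475,40),("Bf1",355,140,40),("Bf2",397,122,42),("Bf3",430,140,30),("Bn1",425,447,40),("Bn2",485,433,44),("Bn3",522,447,30),("n1",500,268,40),("n2",616,282,40),("n3",628,360,40),("n4",502,358,40)]: print(n,onz(c,180+u/3,60+v/3,z,p).round(0))
im=c["pixels"];cv2.imwrite("pics/w8b.png",cv2.resize(im[185:235,300:370,::-1],(784,560),interpolation=cv2.INTER_CUBIC))
E
```

```text
A 362 [(np.float64(-266.0), np.float64(21.0)), (np.float64(-278.0), np.float64(36.0)), (np.float64(-300.0), np.float64(35.0)), (np.float64(-309.0), np.float64(18.0)), (np.float64(-297.0), np.float64(-5.0)), (np.float64(-273.0), np.float64(-3.0)), (np.float64(-286.0), np.float64(1.0))]
A 370 [(np.float64(-262.0), np.float64(7.0)), (np.float64(-275.0), np.float64(23.0)), (np.float64(-298.0), np.float64(22.0)), (np.float64(-307.0), np.float64(4.0)), (np.float64(-295.0), np.float64(-20.0)), (np.float64(-269.0), np.float64(-18.0)), (np.float64(-283.0), np.float64(-14.0))]
A 378 [(np.float64(-258.0), np.float64(-7.0)), (np.float64(-271.0), np.float64(10.0)), (np.float64(-296.0), np.float64(9.0)), (np.float64(-305.0), np.float64(-9.0)), (np.float64(-292.0), np.float64(-35.0)), (np.float64(-266.0), np.float64(-33.0)), (np.float64(-280.0), np.float64(-28.0))]
B 362 [(np.float64(-421.0), np.float64(33.0)), (np.float64(-422.0), np.float64(57.0)), (np.float64(-443.0), np.float64(62.0)), (np.float64(-460.0), np.float64(50.0)), (np.float64(-462.0), np.float64(26.0)), (np.float64(-443.0), np.float6
[... 253 characters left out ...]
)), (np.float64(-447.0), np.float64(7.0)), (np.float64(-460.0), np.float64(24.0))]
B 378 [(np.float64(-428.0), np.float64(4.0)), (np.float64(-430.0), np.float64(30.0)), (np.float64(-452.0), np.float64(36.0)), (np.float64(-471.0), np.float64(23.0)), (np.float64(-474.0), np.float64(-4.0)), (np.float64(-452.0), np.float64(-8.0)), (np.float64(-465.0), np.float64(10.0))]
Afl [ 549. -263.   40.]
Afr [ 549. -287.   40.]
Anl [ 359. -279.   40.]
Anr [ 360. -301.   40.]
Bf1 [ 554. -419.   40.]
Bf2 [ 566. -442.   42.]
Bf3 [ 567. -461.   30.]
Bn1 [ 370. -427.   40.]
Bn2 [ 374. -450.   44.]
Bn3 [ 376. -468.   30.]
n1 [ 464. -474.   40.]
n2 [ 455. -523.   40.]
n3 [ 411. -516.   40.]
n4 [ 413. -465.   40.]
```

View pics/w8b.png

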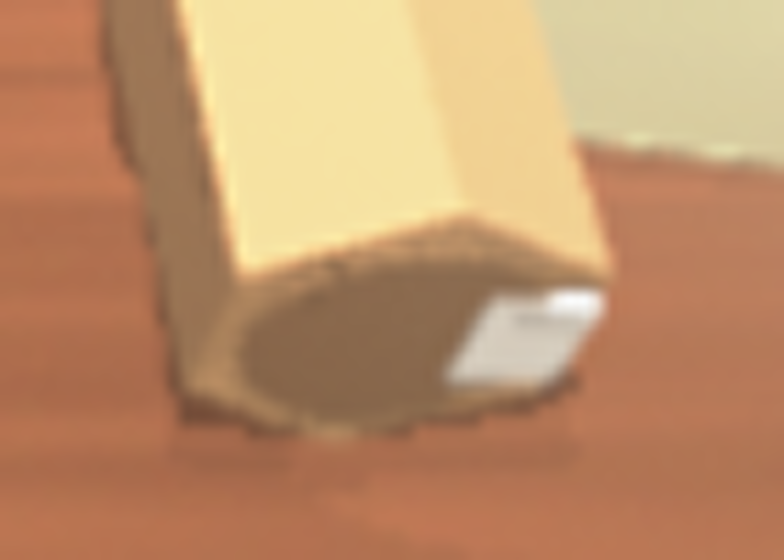

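B's end face shows a corner on top, so it leans against the notes with its label facing −y and its flats vertical. That means I can grip it straight down at x ≈ 510, clear of the notes. After that it needs a 30° turn plus one 60° roll.

```bash
sed -i 's/^if __name__.*/if __name__=="__main__":\n    if len(sys.argv)>2: OFF=float(sys.argv[2])\n    plan(eval(sys.argv[1]))/' g.py
python3 g.py "[(510,-444,130,2.4,0,0,7,.7),(510,-444,100,2.4,0,0,1,.7)]" 50
```

```text
[[[8.6,13,32.8,0.03,-1.56,-0.08,0.7],[17.4,26.1,64.6,0.06,-3.12,-0.15,0.7],[26.4,39.3,95.6,0.1,-4.68,-0.23,0.7],[35.8,52.5,125.7,0.13,-6.24,-0.3,0.7],[45.7,65.7,155.1,0.16,-7.8,-0.38,0.7],[56.2,79,183.7,0.19,-9.36,-0.45,0.7],[67.3,92.3,211.7,0.22,-10.93,-0.53,0.7],[42.8,92.4,229,0.22,-10.93,-0.53,0.7]]] 8
```

Request:
play_rows --increments '[[[9, 13, 33, 0, -1.6, 0, 0.7], [17, 26, 65, 0, -3.1, -0.1, 0.7], [26, 39, 96, 0, -4.7, -0.2, 0.7], [36, 52, 126, 0.1, -6.2, -0.3, 0.7], [46, 66, 155, 0.1, -7.8, -0.4, 0.7], [56, 79, 184, 0.1, -9.4, -0.4, 0.7], [67, 92, 211, 0.2, -10.9, -0.5, 0.7], [67, 92, 211, 0.2, -10.9, -0.5, 0.7]]]'

```text
clock: 22.2
tcp_pos: [516.6, -438.7, 74.1]
orientation: [-0.002, 1.0, 0.025, -0.002]
ft_force: [-0.4, 0.9, -0.4]
finger_gap: 0.699
grip_force: 0.0
```

```bash
python3 - <<'E'
from h import *
c=cam("wrist");p=c["pose"];im=c["pixels"];print(p[0],p[1])
hsv=cv2.cvtColor(im,cv2.COLOR_RGB2HSV);m=((hsv[...,2]>165)&(hsv[...,0]<32)&(hsv[...,1]<160)).astype(np.uint8)
n,l,s,ce=cv2.connectedComponentsWithStats(m)
for i in range(1,n):
    if s[i,4]>800:
        q=np.argwhere(l==i)[:,::-1].astype(np.float32);b=cv2.boxPoints(cv2.minAreaRect(q));print(s[i],[onz(c,*x,35,p)[:2].round(0).tolist() for x in b])
cv2.imwrite("pics/w9.png",im[:,:,::-1])
E
python3 g.py "[(510,-444,100,2.4,0,0,2,.7),(510,-444,22,2.4,0,0,5,.7),(510,-444,22,2.4,0,0,1,.7)]" 50
```

```text
[ 516.59534415 -438.66988876   74.07683313] [-0.00201998  0.99967338  0.02541091 -0.00182714]
[ 229    0  127   42 3052] [[655.0, -414.0], [659.0, -498.0], [634.0, -502.0], [630.0, -415.0]]
[ 437   29   75   23 1046] [[635.0, -558.0], [645.0, -557.0], [644.0, -611.0], [633.0, -613.0]]
[   0   65  255   60 8757] [[571.0, -243.0], [608.0, -253.0], [607.0, -433.0], [569.0, -433.0]]
[ 447   90   65   23 1162] [[592.0, -578.0], [606.0, -574.0], [607.0, -622.0], [593.0, -626.0]]
[ 195  140  128  197 9884] [[546.0, -363.0], [571.0, -456.0], [394.0, -511.0], [354.0, -396.0]]
[    0   143   105   161 11103] [[550.0, -239.0], [554.0, -320.0], [403.0, -303.0], [398.0, -205.0]]
[ 106  150   78   20 1066] [[535.0, -319.0], [550.0, -322.0], [551.0, -381.0], [535.0, -380.0]]
[[[-2.5,2.2,13.5,-0.01,0,0.04,0.7],[-5,4.5,27.1,-0.02,0,0.08,0.7],[-5,4.5,42.7,-0.02,0,0.08,0.7],[-5,4.5,58.3,-0.02,0,0.08,0.7],[-5,4.6,73.9,-0.02,0,0.08,0.7],[-5,4.6,89.5,-0.02,0,0.08,0.7],[-5,4.6,105.1,-0.02,0,0.08,0.7],[-5,4.6,105.1,-0.02,0,0.08,0.7]]] 8
```

View pics/w9.png

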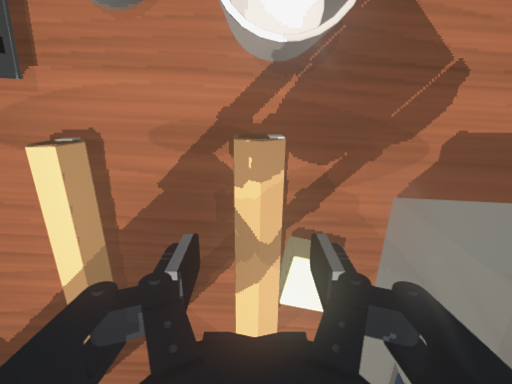

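That is the 14th picture, so I'll work from numbers from now on. B sits centred between the fingers (columns 235–285) with its ridge up.

Request:
play_rows --increments '[[[-2, 2, 13, 0, 0, 0, 0.7], [-4, 3, 27, 0, 0, 0, 0.7], [-4, 3, 43, 0, 0, 0, 0.7], [-4, 3, 58, 0, 0, 0, 0.7], [-4, 3, 74, 0, 0, 0, 0.7], [-4, 3, 90, 0, 0, 0, 0.7], [-4, 3, 104, 0, 0, 0, 0.7], [-4, 3, 104, 0, 0, 0, 0.7]]]'

```text
clock: 23.25
tcp_pos: [506.1, -444.8, -25.6]
orientation: [-0.001, 1.0, 0.021, 0.0]
ft_force: [1.2, 0.6, -0.2]
finger_gap: 0.701
grip_force: 0.0
```

Request:
play_rows --increments '[[[0, 0, 0, 0, 0, 0, 0.2], [0, 0, 0, 0, 0, 0, 0.2], [0, 0, 0, 0, 0, 0, 0.2], [0, 0, 0, 0, 0, 0, 0.2], [0, 0, 0, 0, 0, 0, 0.2], [0, 0, -15, 0, 0, 0, 0.2], [0, 0, -35, 0, 0, 0, 0.2], [0, 0, -55, 0, 0, 0, 0.2]]]' --newtons 45

```text
clock: 24.25
tcp_pos: [506.9, -445.9, 33.5]
orientation: [0.001, 1.0, 0.021, 0.002]
ft_force: [-0.2, -0.2, -0.6]
finger_gap: 0.463
grip_force: 44.6
```

```bash
python3 g.py "[(505,-390,76,0,0,-30,6,.2),(505,-390,76,0,0,-30,2,.2)]" 50
```

```text
[[[0,-5,1.1,-1,-0.03,0.08,0.2],[-0.1,-10,1.7,-1.99,-0.05,0.15,0.2],[-0.2,-15,2,-2.99,-0.08,0.23,0.2],[-0.3,-20.2,2,-3.98,-0.11,0.3,0.2],[-0.4,-25.5,1.5,-4.98,-0.13,0.38,0.2],[-0.6,-30.9,0.8,-5.98,-0.16,0.45,0.2],[-0.6,-30.9,0.8,-5.98,-0.16,0.45,0.2],[-0.6,-30.9,0.8,-5.98,-0.16,0.45,0.2]]] 8
```

Request:
play_rows --increments '[[[0, -5, 1, -1, 0, 0, 0.2], [0, -10, 2, -2, 0, 0.1, 0.2], [0, -15, 2, -3, 0, 0.2, 0.2], [0, -20, 2, -4, 0, 0.3, 0.2], [0, -25, 1.5, -5, 0, 0.4, 0.2], [0, -31, 1, -6, 0, 0.4, 0.2], [0, -31, 1, -6, 0, 0.4, 0.2], [0, -31, 1, -6, 0, 0.4, 0.2]]]'

```text
clock: 25.25
tcp_pos: [506.0, -415.1, 32.0]
orientation: [0.259, 0.966, 0.002, 0.007]
ft_force: [-1.1, 0.1, -1.0]
finger_gap: 0.459
grip_force: 44.7
```

```bash
python3 g.py "[(505,-390,26,0,0,-30,5,.2),(505,-390,24,0,0,-30,3,.2)]" 50; python3 -c "
from h import *
s=manip.observe();R=R_.from_quat(np.roll(s['orientation'],-1));print((s['tcp_pos']-R.apply([0,0,50])).round(1),R.as_matrix().round(3).tolist())"
```

```text
[[[-0.3,-5,8.5,0,-0.03,0,0.2],[-0.7,-9.9,17,0,-0.07,0,0.2],[-1,-14.9,25.6,0.01,-0.1,0,0.2],[-1.3,-19.8,34.1,0.01,-0.14,0,0.2],[-1.7,-24.8,42.6,0.01,-0.17,0,0.2],[-1.7,-25.1,43.2,0.01,-0.17,0,0.2],[-1.7,-25.5,43.8,0.01,-0.17,0,0.2],[-1.7,-25.8,44.3,0.01,-0.17,0,0.2]]] 8
[ 505.3 -390.1   75.3] [[1.0, 0.0, 0.015], [0.008, -0.866, -0.501], [0.013, 0.501, -0.866]]
```

Request:
play_rows --increments '[[[0, -5, 9, 0, 0, 0, 0.2], [-1, -10, 17, 0, 0, 0, 0.2], [-1, -15, 26, 0, 0, 0, 0.2], [-1, -20, 34, 0, 0, 0, 0.2], [-1, -24, 41, 0, 0, 0, 0.2], [-1, -25, 43, 0, 0, 0, 0.2], [-1, -25, 43, 0, 0, 0, 0.2], [-1, -25, 43, 0, 0, 0, 0.2]]]'

```text
clock: 26.25
tcp_pos: [505.1, -414.8, -18.5]
orientation: [0.26, 0.966, 0.002, 0.007]
ft_force: [-2.5, 1.5, 4.2]
finger_gap: 0.463
grip_force: 44.6
```

Request:
play_rows --increments '[[[0, 0, 0, 0, 0, 0, 0.58], [0, 0, 0, 0, 0, 0, 0.6], [0, 0, -3, 0, 0, 0, 0.62], [0, 0, -10, 0, 0, 0, 0.65], [0, 0, -30, 0, 0, 0, 0.7], [0, 0, -50, 0, 0, 0, 0.7], [0, 0, -80, 1, 0, 0, 0.7], [0, 0, -110, 2, 0, 0, 0.7]]]'

```text
clock: 27.25
tcp_pos: [504.2, -357.9, 78.7]
orientation: [0.173, 0.985, 0.004, 0.007]
ft_force: [-0.2, -0.5, 0.2]
finger_gap: 0.704
grip_force: 0.0
```

```bash
python3 g.py "[(460,-500,200,0,0,30,8,.7)]" 50
```

```text
[[[-5.6,16.4,-2.3,1.25,-0.02,0.02,0.7],[-11.1,32.9,-5.3,2.5,-0.04,0.03,0.7],[-16.7,49.5,-8.8,3.75,-0.05,0.05,0.7],[-22.2,66.3,-12.8,4.99,-0.07,0.07,0.7],[-27.8,83.3,-17.4,6.24,-0.09,0.08,0.7],[-33.3,100.7,-22.5,7.49,-0.11,0.1,0.7],[-38.8,118.4,-28.1,8.74,-0.13,0.12,0.7],[-44.3,136.5,-34.1,9.99,-0.15,0.13,0.7]]] 8
```

```bash
python3 g.py "[(460,-440,110,0,0,30,7,.65),(460,-440,110,0,0,30,1,.65)]" 45
```

```text
[[[-6.4,6.9,5.8,1.43,-0.02,0.02,0.65],[-12.9,14,10.9,2.85,-0.04,0.04,0.65],[-19.3,21.1,15.3,4.28,-0.06,0.06,0.65],[-25.7,28.6,19,5.71,-0.08,0.08,0.65],[-32.1,36.4,22.2,7.13,-0.1,0.09,0.65],[-38.5,44.6,24.7,8.56,-0.13,0.11,0.65],[-44.9,53.2,26.8,9.99,-0.15,0.13,0.65],[-44.9,53.2,26.8,9.99,-0.15,0.13,0.65]]] 8
```

Request:
play_rows --increments '[[[-6, 7, 3, 1.4, 0, 0, 0.65], [-13, 14, 8, 2.9, 0, 0, 0.65], [-19, 21, 13, 4.3, 0, 0, 0.65], [-26, 29, 18, 5.7, 0, 0.1, 0.65], [-32, 36, 22, 7.1, 0, 0.1, 0.65], [-38, 45, 25, 8.6, 0, 0.1, 0.65], [-45, 53, 27, 10, 0, 0.1, 0.65], [-45, 53, 27, 10, 0, 0.1, 0.65]]]'

```text
clock: 28.25
tcp_pos: [458.0, -420.5, 66.6]
orientation: [-0.26, 0.966, -0.0, 0.005]
ft_force: [0.3, 0.4, 0.8]
finger_gap: 0.644
grip_force: 0.0
```

```bash
cat > seg.py <<'E'
from h import *
def tubes(name,roi=None):
    c=cam(name);im=c["pixels"];hsv=cv2.cvtColor(im,cv2.COLOR_RGB2HSV).astype(int)
    h,s,v=hsv[...,0],hsv[...,1],hsv[...,2]
    kraft=((h>=13)&(h<=30)&(s>50)&(v>90)); white=((s<35)&(v>190))
    return c,kraft,white
def comps(m,amin):
    m=cv2.morphologyEx(m.astype(np.uint8),cv2.MORPH_OPEN,np.ones((2,2)))
    n,l,s,ce=cv2.connectedComponentsWithStats(m)
    for i in range(1,n):
        if s[i,4]>amin:
            yield s[i],ce[i],np.argwhere(l==i)[:,::-1].astype(np.float32)
E
python3 - <<'E'
from seg import *
for n in("wrist","side"):
    c,k,w=tubes(n);print(n,c["pose"][0].round(1))
    for lab,m in(("kraft",k),("white",w)):
        for s,ce,q in comps(m,80):
            r=cv2.minAreaRect(q);b=cv2.boxPoints(r)
            z=35
            g=[onz(c,*x,z,c["pose"])[:2].round(0).tolist() for x in b]
            if all(250<a[0]<650 and -560<a[1]<-180 for a in g): print(lab,s.tolist(),[np.round(x).tolist() for x in b],g)
E
rm -f pics/w10.png
```

```text
wrist [ 458.  -420.5   66.6]
kraft [226, 60, 32, 233, 6380] [[226.0, 60.0], [257.0, 60.0], [257.0, 292.0], [226.0, 292.0]] [[562.0, -378.0], [560.0, -404.0], [369.0, -405.0], [356.0, -371.0]]
kraft [274, 62, 8, 147, 457] [[271.0, 208.0], [276.0, 62.0], [281.0, 62.0], [276.0, 208.0]] [[452.0, -417.0], [558.0, -419.0], [558.0, -423.0], [453.0, -421.0]]
kraft [123, 80, 68, 188, 7879] [[122.0, 83.0], [170.0, 75.0], [202.0, 260.0], [154.0, 268.0]] [[549.0, -256.0], [554.0, -320.0], [382.0, -342.0], [349.0, -270.0]]
kraft [336, 189, 116, 108, 8061] [[318.0, 257.0], [367.0, 172.0], [469.0, 229.0], [420.0, 315.0]] [[420.0, -458.0], [490.0, -485.0], [464.0, -543.0], [398.0, -529.0]]
kraft [269, 235, 5, 52, 159] [[268.0, 286.0], [270.0, 235.0], [274.0, 235.0], [272.0, 286.0]] [[380.0, -416.0], [429.0, -417.0], [430.0, -420.0], [381.0, -420.0]]
white [253, 59, 24, 233, 3584] [[252.0, 291.0], [256.0, 59.0], [277.0, 59.0], [273.0, 291.0]] [[368.0, -400.0], [561.0, -403.0], [560.0, -420.0], [376.0, -421.0]]
side [ 458.8 -419.7   67.9]
kraft [287, 112, 57, 34, 1004] [[287.0, 136.0], [293.0, 105.0], [348.0, 116.0], [342.0, 147.0]] [[551.0, -341.0], [573.0, -537.0], [361.0, -524.0], [360.0, -336.0]]
kraft [283, 145, 61, 22, 823] [[282.0, 158.0], [284.0, 144.0], [344.0, 153.0], [342.0, 167.0]] [[538.0, -225.0], [549.0, -296.0], [349.0, -310.0], [346.0, -240.0]]
```

B lies flat with its label on the −y upper flat, centred at about (464,−392). I'll regrip it at r = +30 at x = 490 to stay clear of the notes.

```bash
python3 g.py "[(490,-432.3,89,-1,0,30,2,.62),(490,-392.3,20,-1,0,30,5,.62),(490,-392.3,20,-1,0,30,1,.62)]" 45
```

```text
[[[15.4,0.8,10.6,0.01,-0.01,0.12,0.62],[30.8,1.6,21.3,0.02,-0.01,0.24,0.62],[30.7,1.5,37.2,0.02,-0.01,0.24,0.62],[30.5,1.5,53.2,0.02,-0.01,0.24,0.62],[30.4,1.4,69.1,0.02,-0.01,0.24,0.62],[30.2,1.3,85.1,0.02,-0.01,0.24,0.62],[30.1,1.3,101,0.02,-0.01,0.24,0.62],[30.1,1.3,101,0.02,-0.01,0.24,0.62]]] 8
```

Request:
play_rows --increments '[[[15, 1, 8, 0, 0, 0.1, 0.62], [31, 1.5, 18, 0, 0, 0.2, 0.62], [31, 1.5, 36, 0, 0, 0.2, 0.62], [30, 1.5, 55, 0, 0, 0.2, 0.62], [30, 1.5, 75, 0, 0, 0.2, 0.62], [30, 1.5, 90, 0, 0, 0.2, 0.62], [30, 1.5, 99, 0, 0, 0.2, 0.62], [30, 1.5, 99, 0, 0, 0.2, 0.62]]]'

```text
clock: 29.35
tcp_pos: [490.2, -370.1, -18.3]
orientation: [-0.259, 0.966, -0.007, 0.003]
ft_force: [0.2, 0.8, 0.6]
finger_gap: 0.621
grip_force: 0.0
```

Request:
play_rows --increments '[[[0, 0, 0, 0, 0, 0, 0.2], [0, 0, 0, 0, 0, 0, 0.2], [0, 0, 0, 0, 0, 0, 0.2], [0, 0, 0, 0, 0, 0, 0.2], [0, 0, 0, 0, 0, 0, 0.2], [0, -5, -10, 0, 0, 0, 0.2], [0, -15, -30, 0, 0, 0, 0.2], [0, -30, -50, 0, 0, 0, 0.2]]]' --newtons 45

```text
clock: 30.35
tcp_pos: [490.0, -370.3, 42.5]
orientation: [-0.258, 0.966, -0.008, 0.003]
ft_force: [-0.0, 0.3, -0.3]
finger_gap: 0.457
grip_force: 48.2
```

```bash
python3 g.py "[(490,-380,120,0,0,-30,8,.2)]" 45; python3 -c "
from h import *
s=manip.observe();R=R_.from_quat(np.roll(s['orientation'],-1));print((s['tcp_pos']-R.apply([0,0,45])).round(1),s['joint_positions'].round(2))"
```

```text
[[[0,2.1,-3.8,-1.5,0,-0.02,0.2],[0.1,4.1,-8.3,-2.99,-0.01,-0.05,0.2],[0.2,5.9,-13.6,-4.49,-0.01,-0.07,0.2],[0.2,7.3,-19.5,-5.99,-0.02,-0.1,0.2],[0.3,8.5,-26.2,-7.49,-0.02,-0.12,0.2],[0.4,9.1,-33.4,-8.98,-0.02,-0.15,0.2],[0.5,9.2,-41.2,-10.48,-0.03,-0.17,0.2],[0.6,8.7,-49.5,-11.98,-0.03,-0.2,0.2]]] 8
[ 489.5 -392.7   81.5] [-0.9   0.52  1.08  0.35  1.94  0.75]
```

```bash
python3 g.py "[(500,-250,150,0,0,0,3,.2),(520,-30,160,0,0,-30,5,.2)]" 45
```

```text
[[[2.7,-44.9,3.3,-1.99,-0.03,-0.06,0.2],[5.4,-90,5.2,-3.99,-0.05,-0.12,0.2],[8.2,-135.6,5.8,-5.98,-0.08,-0.17,0.2],[11.6,-170.8,23.5,-7.18,-0.07,-0.18,0.2],[15,-206.3,40.8,-8.38,-0.06,-0.18,0.2],[18.3,-242.2,57.7,-9.58,-0.05,-0.19,0.2],[21.7,-278.4,74.3,-10.78,-0.04,-0.19,0.2],[25,-315,90.6,-11.98,-0.03,-0.2,0.2]]] 8
```

Request:
play_rows --increments '[[[3, -40, 3, -2, 0, 0, 0.2], [5, -85, 5, -4, 0, -0.1, 0.2], [8, -132, 6, -6, 0, -0.2, 0.2], [12, -170, 23, -7.2, 0, -0.2, 0.2], [15, -206, 41, -8.4, 0, -0.2, 0.2], [18, -242, 58, -9.6, 0, -0.2, 0.2], [22, -278, 74, -10.8, 0, -0.2, 0.2], [25, -315, 91, -12, 0, -0.2, 0.2]]]'

```text
clock: 31.35
tcp_pos: [520.2, -50.0, 122.1]
orientation: [0.26, 0.966, -0.001, 0.004]
ft_force: [1.8, -0.1, -0.7]
finger_gap: 0.45
grip_force: 48.2
```

```bash
python3 g.py "[(558,203,130,2,0,-30,6,.2),(558,203,130,2,0,-30,2,.2)]" 45
```

```text
[[[6.4,-35.8,-14.8,0.01,0.02,-0.07,0.2],[12.8,-71.7,-29.6,0.01,0.04,-0.13,0.2],[19.2,-107.5,-44.4,0.02,0.06,-0.2,0.2],[25.6,-143.4,-59.2,0.02,0.08,-0.26,0.2],[32,-179.2,-74,0.03,0.1,-0.33,0.2],[38.4,-215.1,-88.8,0.04,0.12,-0.39,0.2],[38.4,-215.1,-88.8,0.04,0.12,-0.39,0.2],[38.4,-215.1,-88.8,0.04,0.12,-0.39,0.2]]] 8
```

Request:
play_rows --increments '[[[6, -36, -15, 0, 0, 0, 0.2], [13, -72, -30, 0, 0, -0.1, 0.2], [19, -108, -45, 0, 0, -0.2, 0.2], [25, -143, -59, 0, 0, -0.3, 0.2], [32, -179, -74, 0, 0, -0.3, 0.2], [38, -215, -89, 0, 0, -0.4, 0.2], [38, -215, -89, 0, 0, -0.4, 0.2], [38, -215, -89, 0, 0, -0.4, 0.2]]]'

```text
clock: 32.35
tcp_pos: [557.8, 178.9, 89.7]
orientation: [0.259, 0.966, 0.017, -0.003]
ft_force: [0.1, -0.4, -1.0]
finger_gap: 0.458
grip_force: 48.2
```

```bash
python3 - <<'E'
from seg import *
import pickle
for n in("wrist","side","top"):
    c=cam(n);print(n,c["pose"][0].round(1),c["pose"][1].round(3));pickle.dump(c,open(f"c_{n}.pkl","wb"))
s=manip.observe();R=R_.from_quat(np.roll(s['orientation'],-1));print((s['tcp_pos']-R.apply([0,0,45])).round(1),s['finger_gap'])
# where carton corners would fall (top image) + gray-notch (low saturation) pixels on the initial top image
cs=pickle.load(open("cs.pkl","rb"));c=cs["top"]
hsv=cv2.cvtColor(c["pixels"],cv2.COLOR_RGB2HSV).astype(int)
h,sa,v=[hsv[...,i] for i in range(3)]
m=((sa<70)&(v>120)).astype(np.uint8);m[:150]=0;m[245:]=0;m[:,:90]=0;m[:,195:]=0
n,l,st,ce=cv2.connectedComponentsWithStats(m)
for i in range(1,n):
    if st[i,4]>20: print(st[i].tolist(),ce[i].round(1).tolist(),onz(c,*ce[i],24).round(0)[:2])
E
```

```text
wrist [557.8 178.9  89.7] [ 0.259  0.966  0.017 -0.003]
side [557.8 178.4  89.6] [ 0.259  0.966  0.016 -0.003]
top [557.7 178.2  89.5] [ 0.259  0.966  0.016 -0.003]
[557.6 200.6 128.3] 0.4503705817443245
[92, 160, 98, 79, 5300] [143.7, 201.1] [526. 286.]
[92, 185, 2, 47, 51] [92.9, 209.5] [501. 434.]
```

```bash
python3 - <<'E'
from seg import *
import pickle
cs=pickle.load(open("cs.pkl","rb"));c=cs["top"];im=c["pixels"]
lab=cv2.cvtColor(im,cv2.COLOR_RGB2LAB).astype(float)
g=lab[...,0]
def edge(prof,i0,i1,thr):
    for i in range(i0,i1,1 if i1>i0 else -1):
        pass
a=[];b=[];d=[]
def cross(p,t,start,step):
    i=start
    while 0<i+step<len(p):
        if (p[i]-t)*(p[i+step]-t)<=0 and p[i]!=p[i+step]: return i+step*(p[i]-t)/(p[i]-p[i+step])
        i+=step
gray=cv2.cvtColor(im,cv2.COLOR_RGB2GRAY).astype(float)
for u in range(102,186,4):
    p=gray[:,u]; t0=cross(p,105,150,1); b0=cross(p,105,247,-1)
    a.append((u,t0));b.append((u,b0))
for v in range(170,232,4):
    p=gray[v]; d.append((cross(p,105,200,-1),v))
print(np.round(a,1)[:,1].tolist(),np.round(b,1)[:,1].tolist(),np.round(d,1)[:,0].tolist())
A=np.array([onz(c,u,v,45)[:2] for u,v in a]);B=np.array([onz(c,u,v,0)[:2] for u,v in b]);D=np.array([onz(c,u,v,0)[:2] for u,v in d])
for n,P in(("A",A),("B",B),("D",D)):
    l=cv2.fitLine(P.astype(np.float32),cv2.DIST_HUBER,0,.01,.01).ravel();print(n,l.round(3),np.degrees(np.arctan2(l[1],l[0])).round(2))
E
```

```text
[152.6, 153.0, 153.2, 154.2, 155.0, 155.0, 156.0, 156.5, 158.7, 158.5, 159.0, 150.0, 158.7, 158.8, 161.9, 150.0, 161.8, 150.4, 157.8, 157.6, 160.9] [243.5, 245.0, 246.0, 246.5, 247.0, 244.0, 238.4, 243.0, 163.2, 246.7, 246.1, 237.5, 237.5, 237.1, 237.0, 236.8, 236.8, 236.7, 236.9, 246.7, 237.0] [200.0, 188.7, 194.7, 194.8, 194.8, 196.0, 196.2, 194.8, 194.9, 199.0, 199.0, 199.0, 198.0, 194.9, 195.4, 195.8]
A [9.40000e-02 9.96000e-01 6.56670e+02 3.21446e+02] 84.62
B [ 1.48000e-01 -9.89000e-01  4.11066e+02  2.89421e+02] -81.48
D [9.98000e-01 5.70000e-02 5.44327e+02 1.38566e+02] 3.29
```

```bash
python3 - <<'E'
from h import *
import pickle
cs=pickle.load(open("cs.pkl","rb"));c=cs["top"];im=c["pixels"]
for z in(0,45):
    print(z,"D",[onz(c,u,v,z)[:2].round(1) for u,v in((194.75,180),(195.5,230))],"B",[onz(c,u,v,z)[:2].round(1) for u,v in((146,237.4),(178,236.8))])
hsv=cv2.cvtColor(im,cv2.COLOR_RGB2HSV)
for u in(110,140,170,185): print(u,"up",[tuple(hsv[v,u].tolist()) for v in range(154,168)]);
for v in(180,210): print(v,[tuple(hsv[v,u].tolist()) for u in range(184,202)])
for u in(110,140,170): print(u,"dn",[tuple(hsv[v,u].tolist()) for v in range(230,244)])
E
```

```text
0 D [array([593.9, 141.4]), array([443.2, 134.7])] B [array([420.5, 281. ]), array([422.8, 186. ])]
45 D [array([586. , 133.3]), array([441.4, 126.9])] B [array([419.6, 267.3]), array([421.8, 176.1])]
110 up [(12, 148, 140), (12, 147, 139), (11, 146, 143), (11, 147, 146), (11, 145, 149), (12, 147, 147), (12, 148, 148), (13, 140, 153), (19, 89, 189), (24, 68, 202), (17, 108, 106), (16, 87, 114), (19, 48, 127), (18, 43, 137)]
140 up [(12, 146, 150), (11, 146, 152), (12, 144, 150), (12, 142, 149), (11, 141, 150), (11, 140, 142), (14, 121, 160), (20, 85, 191), (23, 72, 181), (16, 107, 107), (18, 100, 112), (17, 56, 136), (19, 33, 170), (20, 32, 175)]
170 up [(11, 144, 150), (12, 146, 154), (12, 144, 151), (12, 144, 152), (11, 148, 150), (16, 107, 170), (22, 75, 195), (22, 82, 155), (16, 108, 106), (17, 79, 123), (18, 38, 170), (20, 26, 203), (19, 27, 209), (19, 26, 209)]
185 up [(12, 146, 148), (11, 146, 152), (11, 151, 147), (10, 151, 140), (14, 122, 159), (22, 79, 198), (25, 64, 198), (15, 81, 119), (17, 40, 172), (20, 25, 202), (19, 26, 209), (18, 28, 209), (19, 26, 209), (19, 26, 209
[... 547 characters left out ...]
44, 140), (12, 146, 140)]
110 dn [(20, 42, 139), (20, 38, 140), (20, 39, 139), (20, 40, 140), (20, 40, 133), (23, 47, 125), (28, 51, 179), (29, 53, 205), (16, 103, 143), (11, 138, 140), (12, 136, 139), (11, 136, 142), (12, 139, 141), (12, 140, 140)]
140 dn [(25, 22, 197), (24, 21, 198), (23, 23, 186), (19, 34, 141), (25, 39, 156), (31, 44, 196), (32, 49, 203), (12, 124, 128), (11, 134, 147), (12, 132, 153), (12, 133, 152), (12, 129, 150), (13, 131, 140), (12, 134, 141)]
170 dn [(30, 14, 214), (30, 16, 201), (19, 35, 151), (26, 36, 172), (30, 40, 202), (28, 56, 179), (11, 132, 129), (12, 136, 146), (12, 134, 148), (11, 134, 145), (11, 134, 146), (12, 133, 149), (12, 138, 150), (11, 138, 151)]
```

```bash
python3 - <<'E'
from h import *
import pickle
c=pickle.load(open("cs.pkl","rb"))["top"]
f=lambda u,v:onz(c,u,v,45)[:2]
T=np.array([f(u,v) for u,v in((110,161.6),(140,159.9),(170,158.8),(185,158.1))]);B=np.array([f(u,v) for u,v in((110,237.7),(140,236.6),(170,235.8))]);D=np.array([f(u,v) for u,v in((188.8,180),(189,210))])
print(T.round(1).tolist(),B.round(1).tolist(),D.round(1).tolist())
t=np.polyfit(T[:,1],T[:,0],1);b=np.polyfit(B[:,1],B[:,0],1)
print("slopes deg",np.degrees(np.arctan(-t[0])),np.degrees(np.arctan(-b[0])),np.degrees(np.arctan2(D[0,1]-D[1,1],D[0,0]-D[1,0])))
for y in(203,283): print(y,np.polyval(t,y),np.polyval(b,y),(np.polyval(t,y)+np.polyval(b,y))/2)
E
```

```text
[[639.6, 383.8], [645.1, 295.8], [648.7, 207.8], [651.0, 163.8]] [[418.2, 370.1], [421.8, 284.6], [424.5, 199.1]] [[585.9, 150.6], [498.5, 147.2]]
slopes deg 2.9018444805797143 2.1306885135538085 2.2035247033959076
203 649.1446373181785 424.50922756936234 536.8269324437704
283 645.0894301528119 421.5328530294456 533.3111415911287
```

```bash
python3 - <<'E'
from seg import *
import pickle
c=pickle.load(open("c_wrist.pkl","rb"));p=c["pose"];im=c["pixels"]
hsv=cv2.cvtColor(im,cv2.COLOR_RGB2HSV).astype(int);h,s,v=[hsv[...,i] for i in range(3)]
for n,m in(("white",(s<35)&(v>150)),("kraft",(h>12)&(h<32)&(s>60)&(v>90))):
    for st,ce,q in comps(m,300):
        b=cv2.boxPoints(cv2.minAreaRect(q));print(n,st.tolist(),b.round(0).tolist(),[onz(c,*x,148,p)[:2].round(0).tolist() for x in b])
for v_ in range(20,330,10): print(v_,[(int(h[v_,u]),int(s[v_,u]),int(v[v_,u])) for u in(232,254,276)])
E
python3 g.py "[(562,208,128,2.5,0,-30,2,.2),(562,208,42,2.5,0,-30,4,.2),(562,208,33,2.5,0,-30,2,.2)]" 45
```

```text
white [398, 0, 102, 143, 3661] [[397.0, 142.0], [422.0, -1.0], [519.0, 16.0], [494.0, 159.0]] [[614.0, 123.0], [683.0, 124.0], [692.0, 16.0], [595.0, -8.0]]
white [259, 113, 36, 224, 5948] [[259.0, 113.0], [294.0, 113.0], [294.0, 336.0], [259.0, 336.0]] [[630.0, 214.0], [630.0, 197.0], [508.0, 185.0], [519.0, 209.0]]
white [480, 213, 32, 97, 1642] [[477.0, 304.0], [506.0, 211.0], [532.0, 220.0], [502.0, 312.0]] [[430.0, -70.0], [538.0, -69.0], [514.0, -153.0], [380.0, -166.0]]
kraft [438, 57, 61, 48, 1389] [[437.0, 102.0], [440.0, 54.0], [499.0, 57.0], [496.0, 105.0]] [[636.0, 92.0], [661.0, 99.0], [666.0, 29.0], [636.0, 14.0]]
kraft [0, 80, 259, 33, 2483] [[-0.0, 108.0], [0.0, 77.0], [258.0, 81.0], [258.0, 112.0]] [[631.0, 291.0], [638.0, 290.0], [641.0, 214.0], [630.0, 214.0]]
kraft [0, 113, 265, 229, 37583] [[-3.0, 116.0], [264.0, 112.0], [267.0, 338.0], [0.0, 341.0]] [[629.0, 292.0], [630.0, 211.0], [516.0, 204.0], [561.0, 304.0]]
kraft [292, 115, 11, 133, 644] [[288.0, 247.0], [295.0, 115.0], [302.0, 115.0], [295.0, 247.0]] [[567.0, 194.0], [629.0, 196.0], [629.0, 192.0], [566.0
[... 1656 characters left out ...]
(22, 23, 214)]
250 [(16, 109, 126), (15, 103, 131), (22, 24, 193)]
260 [(16, 109, 126), (15, 103, 131), (23, 23, 187)]
270 [(16, 118, 182), (15, 104, 130), (21, 24, 181)]
280 [(16, 117, 181), (16, 106, 130), (23, 23, 178)]
290 [(16, 117, 181), (15, 108, 130), (21, 23, 145)]
300 [(15, 118, 181), (15, 108, 134), (22, 23, 210)]
310 [(16, 118, 182), (15, 119, 208), (22, 23, 210)]
320 [(16, 119, 191), (15, 120, 213), (22, 23, 211)]
[[[2.7,-3.2,-1.7,0,0.11,-0.03,0.2],[5.5,-6.4,-3.4,0,0.22,-0.06,0.2],[5.8,-17.2,15.2,0,0.22,-0.06,0.2],[6.1,-28,33.8,0,0.22,-0.06,0.2],[6.4,-38.7,52.4,0,0.22,-0.06,0.2],[6.7,-49.5,71,0,0.22,-0.06,0.2],[6.8,-51.7,74.9,0,0.22,-0.06,0.2],[6.8,-54,78.8,0,0.22,-0.06,0.2]]] 8
```

Request:
play_rows --increments '[[[2, -2, -1, 0, 0.1, 0, 0.2], [3, -4, -2, 0, 0.2, 0, 0.2], [3, -15, 16, 0, 0.2, 0, 0.2], [3, -26, 35, 0, 0.2, 0, 0.2], [4, -37, 53, 0, 0.2, 0, 0.2], [4, -46, 70, 0, 0.2, 0, 0.2], [4, -50, 77, 0, 0.2, 0, 0.2], [4, -52, 80, 0, 0.2, 0, 0.2]]]'

```text
clock: 33.5
tcp_pos: [560.5, 185.9, -5.4]
orientation: [0.258, 0.966, 0.02, 0.006]
ft_force: [-4.6, 8.2, 13.7]
finger_gap: 0.454
grip_force: 50.4
```

```bash
python3 -c "
from h import *
s=manip.observe();R=R_.from_quat(np.roll(s['orientation'],-1));print((s['tcp_pos']-R.apply([0,0,45])).round(1),s['ft_force'],s['torque'],s['finger_gap'])"
```

```text
[559.5 208.3  33.6] [-4.63071632  8.22691161 13.73727695] [ 0.353469    0.64444578 -0.03716971] 0.4542790344983966
```

Request:
play_rows --increments '[[[0, 0, 0, 0, 0, 0, 0.55], [0, 0, 0, 0, 0, 0, 0.6], [0, 0, 0, 0, 0, 0, 0.62], [0, 0, -6, 0, 0, 0, 0.64], [0, 0, -20, 0, 0, 0, 0.66], [0, 0, -45, 0, 0, 0, 0.7], [0, 0, -80, 0, 0, 0, 0.7], [0, 0, -120, 0, 0, 0, 0.7]]]'

```text
clock: 34.5
tcp_pos: [557.4, 244.7, 98.5]
orientation: [0.259, 0.966, 0.019, 0.005]
ft_force: [-0.6, 0.4, -0.4]
finger_gap: 0.696
grip_force: 0.0
```

```bash
python3 - <<'E'
from seg import *
s=manip.observe();print(s["tcp_pos"],s["ft_force"].round(1))
c=cam("wrist");p=c["pose"];im=c["pixels"]
hsv=cv2.cvtColor(im,cv2.COLOR_RGB2HSV).astype(int);h,s,v=[hsv[...,i] for i in range(3)]
for n,m in(("white",(s<20)&(v>225)),("label",(s<30)&(v>150)),("kraft",(h>12)&(h<18)&(s>85)&(v>90))):
    for st,ce,q in comps(m,300):
        b=cv2.boxPoints(cv2.minAreaRect(q));print(n,st.tolist(),b.round(0).tolist(),[onz(c,*x,48,p)[:2].round(0).tolist() for x in b])
E
```

```text
[557.42399204 244.71940126  98.50226474] [-0.6  0.4 -0.4]
white [255, 105, 16, 27, 304] [[255.0, 105.0], [270.0, 105.0], [270.0, 131.0], [255.0, 131.0]] [[630.0, 218.0], [630.0, 204.0], [609.0, 202.0], [609.0, 217.0]]
white [260, 140, 13, 68, 311] [[260.0, 140.0], [272.0, 140.0], [272.0, 207.0], [260.0, 207.0]] [[601.0, 212.0], [601.0, 200.0], [539.0, 196.0], [541.0, 209.0]]
label [425, 2, 87, 139, 2780] [[424.0, 140.0], [452.0, 2.0], [532.0, 17.0], [505.0, 156.0]] [[593.0, -32.0], [748.0, -32.0], [767.0, -251.0], [557.0, -293.0]]
label [254, 104, 19, 198, 2727] [[254.0, 104.0], [272.0, 104.0], [272.0, 301.0], [254.0, 301.0]] [[630.0, 219.0], [631.0, 202.0], [432.0, 189.0], [440.0, 212.0]]
label [487, 218, 25, 89, 1146] [[485.0, 301.0], [511.0, 218.0], [533.0, 225.0], [507.0, 308.0]] [[210.0, -415.0], [418.0, -413.0], [371.0, -573.0], [122.0, -594.0]]
kraft [0, 85, 193, 9, 1413] [[-0.0, 85.0], [192.0, 85.0], [192.0, 93.0], [0.0, 93.0]] [[636.0, 376.0], [642.0, 270.0], [637.0, 270.0], [632.0, 377.0]]
kraft [92, 93, 220, 242, 16734] [[91.0, 142.0], [308.0, 84.0], [364.0, 290.0], [147.0, 349.0]] [[604.0, 336.0], [649.0, 165.0], [394.0, 38.0], [430.0, 315.0]]
kraft [0, 142, 172, 133, 5321] [[-2.0, 150.0], [30.0, 110.0], [184.0, 235.0], [151.0, 275.0]] [[602.0, 383.0], [624.0, 365.0], [528.0, 280.0], [499.0, 307.0]]
kraft [454, 160, 44, 98, 1666] [[448.0, 252.0], [476.0, 154.0], [497.0, 160.0], [469.0, 258.0]] [[399.0, -171.0], [567.0, -183.0], [551.0, -266.0], [363.0, -261.0]]
kraft [0, 305, 54, 33, 398] [[-0.0, 305.0], [53.0, 305.0], [53.0, 337.0], [0.0, 337.0]] [[505.0, 398.0], [495.0, 372.0], [470.0, 375.0], [482.0, 402.0]]
kraft [114, 338, 34, 29, 458] [[108.0, 352.0], [144.0, 337.0], [151.0, 351.0], [114.0, 367.0]] [[440.0, 344.0], [443.0, 316.0], [426.0, 312.0], [424.0, 341.0]]
```

B is in rest2 with its label up: the label spans x 436–631 at y ≈ 206. Now for A.

```bash
python3 g.py "[(460,-230,115,4.5,0,-30,8,.62)]" 45
```

```text
[[[-14.7,52.1,33.7,-0.01,0.02,-0.05,0.62],[-29.5,104.2,67.5,-0.01,0.04,-0.1,0.62],[-44.2,156.3,101.2,-0.02,0.05,-0.15,0.62],[-59,208.5,135,-0.02,0.07,-0.2,0.62],[-73.7,260.6,168.7,-0.03,0.09,-0.25,0.62],[-88.5,312.7,202.5,-0.04,0.11,-0.31,0.62],[-103.2,364.8,236.2,-0.04,0.12,-0.36,0.62],[-118,416.9,269.9,-0.05,0.14,-0.41,0.62]]] 8
```

Request:
play_rows --increments '[[[-15, 52, 32, 0, 0, 0, 0.62], [-29, 104, 66, 0, 0, 0, 0.62], [-44, 156, 100, 0, 0, -0.1, 0.62], [-59, 208, 134, 0, 0, -0.2, 0.62], [-74, 261, 168, 0, 0, -0.2, 0.62], [-88, 313, 202, 0, 0.1, -0.3, 0.62], [-103, 365, 236, 0, 0.1, -0.4, 0.62], [-118, 417, 270, 0, 0.1, -0.4, 0.62]]]'

```text
clock: 35.55
tcp_pos: [461.5, -247.8, 73.8]
orientation: [0.259, 0.965, 0.037, 0.006]
ft_force: [0.4, -0.2, -0.2]
finger_gap: 0.622
grip_force: 0.0
```

```bash
cat > findtube.py <<'E'
from seg import *
import sys
# top flat of a tube in the wrist view: bright kraft, fit at z=40 ; report side edges & ends
c=cam("wrist");c=cam("wrist");p=c["pose"];im=c["pixels"];hsv=cv2.cvtColor(im,cv2.COLOR_RGB2HSV).astype(int);h,s,v=[hsv[...,i] for i in range(3)]
print(p[0].round(1))
tube=((h>12)&(h<34)&(s>12)&(v>80))|((s<40)&(v>185))
tube[330:]=False
for st,ce,q in comps(tube,1500):
    b=cv2.boxPoints(cv2.minAreaRect(q));g=[onz(c,*x,25,p)[:2].round(0).tolist() for x in b]
    if 250<np.mean(g,0)[0]<650: print(st.tolist(),g)
y0=float(sys.argv[1])
from scipy.ndimage import median_filter
for x in(400,430,480,520):
    # profile across y at z=40, and label presence
    Rt=R_.from_quat(np.roll(p[1],-1)).as_matrix();M=np.array(c["mount"])
    row=[]
    for y in np.arange(y0+36,y0-37,-3.):
        X=np.array([x,y,40.]);t=Rt.T@(X-p[0]);k=M[:3,:3].T@(t-M[:3,3]);sl=k[:2]/k[2];sl=sl*(1+c["k1"]*(sl@sl));K=c["K"];u,w=K[0,0]*sl[0]+K[0,2],K[1,1]*sl[1]+K[1,2]
        row.append("%d/%d/%d"%tuple(hsv[int(round(w)),int(round(u))]) if 0<=u<511 and 0<=w<383 else "-")
    print(x,row)
E
python3 findtube.py -282
```

```text
[ 458.4 -254.6   74. ]
[370, 0, 129, 26, 2082] [[628.0, -391.0], [679.0, -626.0], [653.0, -643.0], [609.0, -397.0]]
[222, 78, 55, 224, 10717] [[548.0, -249.0], [553.0, -296.0], [332.0, -319.0], [354.0, -256.0]]
[366, 101, 146, 230, 17546] [[542.0, -408.0], [563.0, -754.0], [-104.0, -1274.0], [223.0, -492.0]]
400 ['11/142/219', '11/136/157', '22/95/250', '23/92/246', '23/92/246', '22/91/246', '23/90/246', '23/91/246', '23/91/246', '29/47/247', '29/46/247', '29/47/247', '29/46/247', '29/47/247', '29/47/247', '29/47/247', '29/53/248', '12/142/230', '12/139/228', '11/139/229', '11/140/229', '11/139/227', '11/139/227', '11/139/227', '11/141/223']
430 ['11/138/161', '13/133/199', '23/90/246', '23/90/246', '23/91/246', '22/98/245', '22/98/245', '22/98/245', '27/69/247', '28/60/247', '28/58/247', '29/46/247', '29/46/247', '29/46/247', '29/46/247', '29/45/247', '12/141/233', '12/140/232', '12/141/232', '11/141/232', '12/141/231', '11/141/230', '11/141/230', '11/140/229', '11/141/228']
480 ['18/110/244', '22/91/246', '23/92/246', '23/90/246', '20/106/243', '16/118/220', '15/119/218', '18/109/236', '19/106/240', '19/106/240', '19/105/240', '19/106/240', '19/107/240', '22/94/246', '29/46/248', '11/142/228', '11/139/227', '11/139/227', '11/139/227', '11/139/225', '11/138/223', '11/140/223', '11/140/222', '11/142/222', '11/141/220']
520 ['22/91/246', '23/90/246', '23/90/246', '23/90/246', '23/90/246', '23/90/246', '30/41/247', '29/39/247', '29/40/247', '29/39/247', '29/40/247', '29/40/247', '29/41/247', '29/41/247', '12/141/231', '12/138/232', '12/140/232', '12/139/231', '11/139/231', '11/140/230', '12/141/230', '12/142/228', '11/141/228', '11/142/227', '11/142/226']
```

A's axis is at (454.5, −279.4), yaw 4.3°. I'll grip it at r = −30, lift, roll 60° and set it down.

```bash
python3 g.py "[(454.5,-239.4,89.3,4.3,0,-30,2,.62),(454.5,-279.4,20,4.3,0,-30,5,.62),(454.5,-279.4,20,4.3,0,-30,1,.62)]" 45
```

```text
[[[-1.8,-1.4,12.7,0.02,0.07,-0.01,0.62],[-3.5,-2.7,25.4,0.03,0.14,-0.02,0.62],[-3.9,-2.8,41.4,0.03,0.14,-0.02,0.62],[-4.3,-2.9,57.4,0.03,0.14,-0.02,0.62],[-4.7,-2.9,73.4,0.03,0.14,-0.02,0.62],[-5.1,-3,89.4,0.03,0.14,-0.02,0.62],[-5.5,-3.1,105.4,0.03,0.14,-0.02,0.62],[-5.5,-3.1,105.4,0.03,0.14,-0.02,0.62]]] 8
```

Request:
play_rows --increments '[[[-2, -1, 12, 0, 0.1, 0, 0.62], [-4, -3, 25, 0, 0.1, 0, 0.62], [-4, -3, 42, 0, 0.1, 0, 0.62], [-4, -3, 60, 0, 0.1, 0, 0.62], [-5, -3, 80, 0, 0.1, 0, 0.62], [-5, -3, 96, 0, 0.1, 0, 0.62], [-5, -3, 104, 0, 0.1, 0, 0.62], [-5, -3, 104, 0, 0.1, 0, 0.62]]]'

```text
clock: 36.65
tcp_pos: [459.2, -295.9, -19.6]
orientation: [0.259, 0.965, 0.038, 0.009]
ft_force: [-0.8, -0.1, -0.1]
finger_gap: 0.618
grip_force: 0.0
```

Request:
play_rows --increments '[[[0, 0, 0, 0, 0, 0, 0.2], [0, 0, 0, 0, 0, 0, 0.2], [0, 0, 0, 0, 0, 0, 0.2], [0, 0, 0, 0, 0, 0, 0.2], [0, 0, 0, 0, 0, 0, 0.2], [0, 5, -9, 0, 0, 0, 0.2], [0, 14, -24, 0, 0, 0, 0.2], [0, 22.5, -39, 0, 0, 0, 0.2]]]' --newtons 45

```text
clock: 37.65
tcp_pos: [459.7, -295.5, 27.5]
orientation: [0.259, 0.965, 0.039, 0.009]
ft_force: [0.6, 0.9, -1.0]
finger_gap: 0.455
grip_force: 48.3
```

Request:
play_rows --increments '[[[0, -7.8, -0.7, 2, 0, 0, 0.2], [0, -15.4, -2.7, 4, 0, 0, 0.2], [0, -22.5, -6, 6, 0, 0, 0.2], [0, -28.9, -10.5, 8, 0, 0, 0.2], [0, -34.5, -16.1, 10, 0, 0, 0.2], [0, -39, -22.5, 12, 0, 0, 0.2], [0, -39, -22.5, 12, 0, 0, 0.2], [0, -39, -22.5, 12, 0, 0, 0.2]]]'

```text
clock: 38.65
tcp_pos: [456.3, -251.1, 26.6]
orientation: [-0.257, 0.966, 0.038, -0.011]
ft_force: [-0.1, 0.9, -1.2]
finger_gap: 0.451
grip_force: 48.3
```

```bash
python3 -c "
from h import *
s=manip.observe();R=R_.from_quat(np.roll(s['orientation'],-1));print((s['tcp_pos']-R.apply([0,0,45])).round(1),s['ft_force'],s['finger_gap'],s['grip_force'])"
```

```text
[ 458.2 -273.4   65.7] [-0.0509894   0.85762945 -1.23120662] 0.4512473680844984 48.2675398606807
```

Request:
play_rows --increments '[[[0, 4, 7, 0, 0, 0, 0.2], [0, 10, 17, 0, 0, 0, 0.2], [0, 15, 26, 0, 0, 0, 0.2], [0, 19, 33, 0, 0, 0, 0.2], [0, 21.5, 37, 0, 0, 0, 0.2], [0, 21.5, 37, 0, 0, 0, 0.2], [0, 21.5, 37, 0, 0, 0, 0.2], [0, 21.5, 37, 0, 0, 0, 0.55]]]'

```text
clock: 39.65
tcp_pos: [456.1, -251.3, -16.4]
orientation: [-0.258, 0.965, 0.038, -0.011]
ft_force: [-1.3, 0.4, -0.7]
finger_gap: 0.554
grip_force: 0.0
```

Request:
play_rows --increments '[[[0, 0, 0, 0, 0, 0, 0.58], [0, 0, 0, 0, 0, 0, 0.6], [0, 0, 0, 0, 0, 0, 0.62], [0, 0, -6, 0, 0, 0, 0.62], [0, 0, -25, 0, 0, 0, 0.62], [0, 0, -50, 0, 0, 0, 0.62], [0, 0, -75, 0, 0, 0, 0.62], [0, 0, -80, 0, 0, 0, 0.62]]]'

```text
clock: 40.65
tcp_pos: [460.1, -292.9, 55.3]
orientation: [-0.257, 0.966, 0.038, -0.01]
ft_force: [-0.2, -0.6, -0.5]
finger_gap: 0.615
grip_force: 0.0
```

Request:
play_rows --increments '[[[0, -6.1, 0.5, -2, 0, 0, 0.62], [0, -12, 2.1, -4, 0, 0, 0.62], [0, -17.5, 4.7, -6, 0, 0, 0.62], [0, -22.5, 8.2, -8, 0, 0, 0.62], [0, -26.8, 12.5, -10, 0, 0, 0.62], [0, -30.3, 17.5, -12, 0, 0, 0.62], [0, -30.3, 17.5, -12, 0, 0, 0.62], [0, -30.3, 17.5, -12, 0, 0, 0.62]]]'

```text
clock: 41.65
tcp_pos: [456.7, -255.9, 52.8]
orientation: [0.258, 0.965, 0.039, 0.009]
ft_force: [0.6, -0.7, 0.0]
finger_gap: 0.618
grip_force: 0.0
```

```bash
python3 findtube.py -275
```

```text
[ 456.8 -256.7   53.3]
[388, 0, 123, 23, 1635] [[608.0, -396.0], [623.0, -391.0], [672.0, -606.0], [651.0, -621.0]]
[219, 75, 61, 245, 12954] [[547.0, -239.0], [552.0, -286.0], [330.0, -311.0], [354.0, -246.0]]
[379, 135, 133, 184, 15079] [[510.0, -411.0], [515.0, -724.0], [52.0, -1073.0], [269.0, -480.0]]
400 ['10/144/209', '12/138/159', '22/92/246', '22/91/246', '23/90/246', '23/90/246', '23/90/246', '23/90/246', '23/90/246', '29/46/247', '29/46/247', '29/47/247', '29/47/247', '29/46/247', '29/49/247', '29/47/247', '12/139/233', '12/139/229', '12/141/228', '12/140/227', '12/140/227', '12/141/225', '11/141/225', '11/141/224', '11/142/223']
430 ['11/139/163', '23/90/246', '23/90/246', '23/90/246', '23/90/246', '22/95/245', '22/98/245', '22/98/245', '28/60/247', '28/60/247', '28/60/247', '28/60/247', '29/51/247', '28/58/247', '29/46/247', '19/111/246', '12/138/234', '12/137/234', '12/138/233', '12/138/232', '12/138/232', '11/139/231', '11/139/229', '11/140/230', '11/140/229']
480 ['15/118/212', '15/119/213', '15/119/214', '15/119/215', '15/117/215', '15/118/216', '17/113/231', '19/106/239', '19/106/239', '19/106/239', '19/107/239', '19/106/239', '19/106/239', '19/106/239', '12/139/229', '11/140/228', '11/140/227', '11/140/227', '11/141/225', '11/140/224', '11/140/223', '11/139/222', '11/140/222', '11/139/220', '10/143/220']
520 ['23/91/246', '23/90/246', '23/89/246', '23/89/246', '23/90/247', '29/51/248', '29/39/247', '29/40/247', '29/40/247', '29/40/247', '29/40/247', '29/40/247', '29/41/247', '12/140/234', '12/139/233', '12/136/232', '12/137/232', '12/139/231', '11/140/230', '11/140/229', '11/138/229', '11/142/227', '11/141/228', '11/142/228', '11/142/226']
```

```bash
python3 g.py "[(455,-230.4,89.3,4.6,0,-30,2,.62),(455,-270.4,20,4.6,0,-30,5,.62),(455,-270.4,20,4.6,0,-30,1,.62)]" 45
```

```text
[[[0.2,-2.7,0.3,0,0.02,-0.01,0.62],[0.5,-5.4,0.6,0,0.03,-0.03,0.62],[-0.1,-5.4,16.6,0,0.03,-0.03,0.62],[-0.7,-5.4,32.6,0,0.03,-0.03,0.62],[-1.3,-5.4,48.5,0,0.03,-0.03,0.62],[-1.9,-5.4,64.5,0,0.03,-0.03,0.62],[-2.5,-5.5,80.5,0,0.03,-0.03,0.62],[-2.5,-5.5,80.5,0,0.03,-0.03,0.62]]] 8
```

Request:
play_rows --increments '[[[0, -3, 0, 0, 0, 0, 0.62], [0, -5, 1, 0, 0, 0, 0.62], [0, -5, 17, 0, 0, 0, 0.62], [-1, -5, 35, 0, 0, 0, 0.62], [-1, -5, 55, 0, 0, 0, 0.62], [-2, -5, 71, 0, 0, 0, 0.62], [-2, -5, 79.5, 0, 0, 0, 0.62], [-2, -5, 79.5, 0, 0, 0, 0.62]]]'

```text
clock: 42.75
tcp_pos: [456.6, -291.7, -19.5]
orientation: [0.259, 0.965, 0.038, 0.008]
ft_force: [0.1, -0.3, 0.9]
finger_gap: 0.623
grip_force: 0.0
```

Request:
play_rows --increments '[[[0, 0, 0, 0, 0, 0, 0.2], [0, 0, 0, 0, 0, 0, 0.2], [0, 0, 0, 0, 0, 0, 0.2], [0, 0, 0, 0, 0, 0, 0.2], [0, 0, 0, 0, 0, 0, 0.2], [0, 5, -9, 0, 0, 0, 0.2], [0, 14, -24, 0, 0, 0, 0.2], [0, 22.5, -39, 0, 0, 0, 0.2]]]' --newtons 45

```text
clock: 43.75
tcp_pos: [457.2, -291.3, 27.4]
orientation: [0.259, 0.965, 0.038, 0.009]
ft_force: [0.5, -1.3, -1.7]
finger_gap: 0.454
grip_force: 49.1
```

Request:
play_rows --increments '[[[0, -7.8, -0.7, 2, 0, 0, 0.2], [0, -15.4, -2.7, 4, 0, 0, 0.2], [0, -22.5, -6, 6, 0, 0, 0.2], [0, -28.9, -10.5, 8, 0, 0, 0.2], [0, -34.5, -16.1, 10, 0, 0, 0.2], [0, -39, -22.5, 12, 0, 0, 0.2], [0, -39, -22.5, 12, 0, 0, 0.2], [0, -39, -22.5, 12, 0, 0, 0.2]]]'

```text
clock: 44.75
tcp_pos: [453.9, -246.9, 26.8]
orientation: [-0.257, 0.966, 0.038, -0.011]
ft_force: [-0.2, 0.2, -0.7]
finger_gap: 0.453
grip_force: 49.1
```

```bash
python3 -c "
from h import *
s=manip.observe();R=R_.from_quat(np.roll(s['orientation'],-1));print((s['tcp_pos']-R.apply([0,0,45])).round(1),s['ft_force'],s['finger_gap'],s['grip_force'])"
```

```text
[ 455.8 -269.2   65.9] [-0.24557675  0.22352411 -0.72322081] 0.45271321602386605 49.07900453545153
```

Request:
play_rows --increments '[[[0, 4, 7, 0, 0, 0, 0.2], [0, 10, 17, 0, 0, 0, 0.2], [0, 15, 26, 0, 0, 0, 0.2], [0, 19, 33, 0, 0, 0, 0.2], [0, 21.5, 37, 0, 0, 0, 0.2], [0, 21.5, 37, 0, 0, 0, 0.2], [0, 21.5, 37, 0, 0, 0, 0.2], [0, 21.5, 37, 0, 0, 0, 0.55]]]'

```text
clock: 45.75
tcp_pos: [453.6, -246.9, -16.4]
orientation: [-0.258, 0.965, 0.038, -0.011]
ft_force: [0.2, -0.8, -0.1]
finger_gap: 0.552
grip_force: 0.0
```

Request:
play_rows --increments '[[[0, 0, 0, 0, 0, 0, 0.58], [0, 0, 0, 0, 0, 0, 0.6], [0, 0, 0, 0, 0, 0, 0.62], [0, 0, -6, 0, 0, 0, 0.62], [0, 0, -25, 0, 0, 0, 0.62], [0, 0, -50, 0, 0, 0, 0.62], [0, 0, -75, 0, 0, 0, 0.62], [0, 0, -80, 0, 0, 0, 0.62]]]'

```text
clock: 46.75
tcp_pos: [457.7, -288.6, 55.4]
orientation: [-0.257, 0.966, 0.038, -0.01]
ft_force: [0.5, 0.2, -0.5]
finger_gap: 0.624
grip_force: 0.0
```

Request:
play_rows --increments '[[[0, -6.1, 0.5, -2, 0, 0, 0.62], [0, -12, 2.1, -4, 0, 0, 0.62], [0, -17.5, 4.7, -6, 0, 0, 0.62], [0, -22.5, 8.2, -8, 0, 0, 0.62], [0, -26.8, 12.5, -10, 0, 0, 0.62], [0, -30.3, 17.5, -12, 0, 0, 0.62], [0, -30.3, 17.5, -12, 0, 0, 0.62], [0, -30.3, 17.5, -12, 0, 0, 0.62]]]'

```text
clock: 47.75
tcp_pos: [454.3, -251.5, 52.9]
orientation: [0.258, 0.965, 0.039, 0.009]
ft_force: [-0.5, 0.0, -0.7]
finger_gap: 0.618
grip_force: 0.0
```

```bash
python3 findtube.py -270
```

```text
[ 454.4 -252.4   53.4]
[222, 70, 60, 247, 12707] [[548.0, -237.0], [553.0, -283.0], [330.0, -309.0], [353.0, -245.0]]
[382, 134, 130, 185, 14539] [[509.0, -411.0], [514.0, -719.0], [49.0, -1069.0], [264.0, -483.0]]
400 ['10/128/170', '11/109/124', '12/108/139', '17/112/226', '23/4/246', '23/4/246', '23/4/246', '23/4/246', '30/3/246', '19/106/239', '23/87/246', '22/87/246', '22/88/246', '22/88/246', '23/89/246', '22/90/246', '22/90/246', '11/132/197', '10/134/184', '10/135/183', '10/137/181', '10/137/179', '10/135/179', '10/139/178', '10/138/176']
430 ['10/126/168', '11/108/125', '30/2/247', '19/18/232', '18/29/208', '12/54/122', '17/35/195', '21/7/245', '16/112/224', '21/95/243', '21/96/244', '21/96/244', '21/96/244', '21/97/243', '23/88/246', '22/89/246', '17/112/242', '10/136/190', '10/138/189', '10/138/189', '10/140/188', '10/138/188', '10/141/186', '10/141/185', '10/141/184']
480 ['12/113/129', '20/26/209', '16/32/150', '17/30/151', '17/30/177', '14/50/112', '21/19/224', '15/111/191', '15/111/204', '15/111/204', '15/113/203', '15/113/204', '15/114/203', '15/113/203', '15/114/203', '10/137/184', '10/137/182', '10/139/181', '10/140/180', '10/140/180', '10/140/178', '10/140/175', '10/140/175', '10/140/173', '10/140/173']
520 ['18/93/230', '23/4/246', '23/4/246', '23/4/246', '23/4/246', '17/111/229', '22/89/246', '23/82/246', '23/83/246', '23/83/246', '23/84/246', '23/84/246', '23/85/246', '23/86/246', '10/137/188', '10/138/190', '10/138/190', '10/140/189', '10/140/188', '10/141/188', '10/141/183', '10/142/185', '10/143/184', '10/145/183', '10/145/183']
```

A's label is now on the +y upper flat, so one more roll finishes it in the carton.

```bash
python3 g.py "[(455,-228.4,89.3,4.7,0,-30,2,.62),(455,-268.4,20,4.7,0,-30,5,.62),(455,-268.4,20,4.7,0,-30,1,.62)]" 45
```

```text
[[[1.3,-1.6,1,0,0.02,-0.02,0.62],[2.7,-3.2,1.9,0,0.04,-0.04,0.62],[2.1,-3.2,17.9,0,0.04,-0.04,0.62],[1.5,-3.3,33.9,0,0.04,-0.04,0.62],[0.9,-3.3,49.9,0,0.04,-0.04,0.62],[0.3,-3.3,65.9,0,0.04,-0.04,0.62],[-0.3,-3.3,81.9,0,0.04,-0.04,0.62],[-0.3,-3.3,81.9,0,0.04,-0.04,0.62]]] 8
```

Request:
play_rows --increments '[[[1, -2, 1, 0, 0, 0, 0.62], [2, -3, 2, 0, 0, 0, 0.62], [2, -3, 18, 0, 0, 0, 0.62], [2, -3, 37, 0, 0, 0, 0.62], [1, -3, 56, 0, 0, 0, 0.62], [0, -3, 72, 0, 0, 0, 0.62], [0, -3, 81, 0, 0, 0, 0.62], [0, -3, 81, 0, 0, 0, 0.62]]]'

```text
clock: 48.85
tcp_pos: [456.5, -289.8, -19.6]
orientation: [0.259, 0.965, 0.038, 0.009]
ft_force: [-0.2, 0.8, 0.5]
finger_gap: 0.617
grip_force: 0.0
```

Request:
play_rows --increments '[[[0, 0, 0, 0, 0, 0, 0.2], [0, 0, 0, 0, 0, 0, 0.2], [0, 0, 0, 0, 0, 0, 0.2], [0, 0, 0, 0, 0, 0, 0.2], [0, 0, 0, 0, 0, 0, 0.2], [0, 10, -17, 0, 0, 0, 0.2], [0, 30, -52, 0, 0, 0, 0.2], [0, 50, -87, 0, 0, 0, 0.2]]]' --newtons 50

```text
clock: 49.85
tcp_pos: [456.6, -288.6, 82.5]
orientation: [0.258, 0.965, 0.039, 0.009]
ft_force: [0.9, 0.6, -1.3]
finger_gap: 0.458
grip_force: 53.3
```

```bash
python3 g.py "[(510,-20,180,3,0,10,5,.2),(520,110,170,3,0,30,3,.2)]" 45
```

```text
[[[14.8,-42.2,-34.7,1.6,0,0.06,0.2],[29.7,-84.2,-70.2,3.2,-0.01,0.13,0.2],[44.6,-126,-106.6,4.79,-0.01,0.19,0.2],[59.5,-167.4,-143.8,6.39,-0.01,0.25,0.2],[74.5,-208.4,-181.8,7.99,-0.02,0.32,0.2],[81.4,-251,-203.9,9.32,0,0.32,0.2],[88.3,-293.3,-226.5,10.66,0.02,0.32,0.2],[95.2,-335,-249.4,11.99,0.04,0.32,0.2]]] 8
```

Request:
play_rows --increments '[[[15, -38, -35, 1.6, 0, 0, 0.2], [30, -82, -70, 3.2, 0, 0.1, 0.2], [45, -125, -106, 4.8, 0, 0.2, 0.2], [60, -167, -144, 6.4, 0, 0.3, 0.2], [75, -208, -182, 8, 0, 0.3, 0.2], [81, -251, -204, 9.3, 0, 0.3, 0.2], [88, -293, -226, 10.7, 0, 0.3, 0.2], [95, -335, -249, 12, 0, 0.3, 0.2]]]'

```text
clock: 50.85
tcp_pos: [519.2, 133.1, 130.1]
orientation: [-0.26, 0.965, 0.026, -0.008]
ft_force: [-0.8, -0.0, -2.4]
finger_gap: 0.454
grip_force: 53.3
```

```bash
python3 g.py "[(529,367,130,2.5,0,30,6,.2),(529,367,130,2.5,0,30,2,.2)]" 45
```

```text
[[[3.8,-33.5,27,-0.01,0.01,0.02,0.2],[7.7,-67.1,54.1,-0.01,0.03,0.03,0.2],[11.5,-100.6,81.1,-0.02,0.04,0.05,0.2],[15.3,-134.1,108.1,-0.03,0.05,0.07,0.2],[19.1,-167.7,135.1,-0.03,0.07,0.09,0.2],[23,-201.2,162.2,-0.04,0.08,0.1,0.2],[23,-201.2,162.2,-0.04,0.08,0.1,0.2],[23,-201.2,162.2,-0.04,0.08,0.1,0.2]]] 8
```

Request:
play_rows --increments '[[[4, -33, 27, 0, 0, 0, 0.2], [8, -67, 54, 0, 0, 0, 0.2], [12, -100, 81, 0, 0, 0, 0.2], [15, -134, 108, 0, 0.1, 0.1, 0.2], [19, -167, 135, 0, 0.1, 0.1, 0.2], [23, -201, 162, 0, 0.1, 0.1, 0.2], [23, -201, 162, 0, 0.1, 0.1, 0.2], [23, -201, 162, 0, 0.1, 0.1, 0.2]]]'

```text
clock: 51.85
tcp_pos: [528.0, 387.4, 89.3]
orientation: [-0.258, 0.966, 0.021, -0.005]
ft_force: [0.8, 0.0, -1.4]
finger_gap: 0.454
grip_force: 53.3
```

```bash
cat > lab.py <<'E'
from seg import *
import sys
z=float(sys.argv[1])
s=manip.observe();R=R_.from_quat(np.roll(s['orientation'],-1));print("G",(s['tcp_pos']-R.apply([0,0,45])).round(1),s['ft_force'].round(1),s['finger_gap'].round(3))
c=cam("wrist");p=c["pose"];im=c["pixels"]
hsv=cv2.cvtColor(im,cv2.COLOR_RGB2HSV).astype(int);h,sa,v=[hsv[...,i] for i in range(3)]
for st,ce,q in comps((sa<32)&(v>140),200):
    b=cv2.boxPoints(cv2.minAreaRect(q));print(st.tolist(),b.round(0).tolist(),[onz(c,*x,z,p)[:2].round(0).tolist() for x in b])
E
python3 lab.py 150; python3 g.py "[(529,367,130,2.5,0,30,2,.2),(529,367,42,2.5,0,30,4,.2),(529,367,33,2.5,0,30,2,.2)]" 45
```

```text
[[[0.1,-1.3,-0.2,0.01,0,0,0.2],[0.1,-2.7,-0.5,0.01,-0.01,0,0.2],[0.1,8.3,18.6,0.01,-0.01,0,0.2],[0.1,19.3,37.6,0.01,-0.01,0,0.2],[0.1,30.3,56.7,0.01,-0.01,0,0.2],[0.1,41.3,75.8,0.01,-0.01,0,0.2],[0.1,43.5,79.7,0.01,-0.01,0,0.2],[0.1,45.8,83.6,0.01,-0.01,0,0.2]]] 8Traceback (most recent call last):
  File "lab.py", line 4, in <module>
    s=manip.observe();R=R_.from_quat(np.roll(s['orientation'],-1));print("G",(s['tcp_pos']-R.apply([0,0,45])).round(1),s['ft_force'].round(1),s['finger_gap'].round(3))
                                                                                                                                              ^^^^^^^^^^^^^^^^^^^^^
AttributeError: 'float' object has no attribute 'round'
```

```bash
sed -i "s/s\['finger_gap'\].round(3)/s['finger_gap']/" lab.py; python3 lab.py 150
```

```text
G [528.9 365.  128.3] [ 0.8  0.  -1.4] 0.45438208955043335
[214, 52, 38, 285, 8145] [[214.0, 52.0], [251.0, 52.0], [251.0, 336.0], [214.0, 336.0]] [[623.0, 375.0], [623.0, 358.0], [495.0, 353.0], [482.0, 376.0]]
[390, 58, 19, 48, 557] [[390.0, 105.0], [398.0, 56.0], [410.0, 58.0], [402.0, 107.0]] [[607.0, 310.0], [621.0, 310.0], [620.0, 307.0], [607.0, 306.0]]
[421, 61, 51, 45, 1858] [[421.0, 105.0], [421.0, 61.0], [471.0, 61.0], [471.0, 105.0]] [[608.0, 301.0], [619.0, 304.0], [619.0, 292.0], [609.0, 290.0]]
[311, 68, 26, 37, 751] [[311.0, 104.0], [313.0, 67.0], [336.0, 68.0], [334.0, 105.0]] [[606.0, 334.0], [618.0, 335.0], [617.0, 327.0], [606.0, 326.0]]
[350, 358, 29, 26, 428] [[347.0, 361.0], [358.0, 349.0], [386.0, 374.0], [375.0, 386.0]] [[506.0, 308.0], [515.0, 305.0], [509.0, 293.0], [500.0, 296.0]]
```

Request:
play_rows --increments '[[[0, -1, 0, 0, 0, 0, 0.2], [0, -2, 0, 0, 0, 0, 0.2], [0, 9, 19, 0, 0, 0, 0.2], [0, 20, 38, 0, 0, 0, 0.2], [0, 31, 57, 0, 0, 0, 0.2], [0, 40, 73, 0, 0, 0, 0.2], [0, 44, 80, 0, 0, 0, 0.2], [0, 44.5, 81, 0, 0, 0, 0.2]]]'

```text
clock: 52.9
tcp_pos: [528.1, 389.4, -4.0]
orientation: [-0.258, 0.966, 0.02, -0.006]
ft_force: [1.4, -0.3, -0.8]
finger_gap: 0.457
grip_force: 53.3
```

```bash
python3 lab.py 55
```

```text
G [529.  367.   34.9] [ 1.4 -0.3 -0.8] 0.4569108578600079
[316, 36, 83, 77, 5189] [[315.0, 111.0], [317.0, 34.0], [398.0, 37.0], [396.0, 113.0]] [[604.0, 335.0], [628.0, 337.0], [626.0, 313.0], [605.0, 310.0]]
[214, 52, 38, 285, 8130] [[214.0, 52.0], [251.0, 52.0], [251.0, 336.0], [214.0, 336.0]] [[623.0, 378.0], [623.0, 361.0], [493.0, 356.0], [480.0, 379.0]]
[420, 52, 80, 61, 3746] [[420.0, 111.0], [421.0, 51.0], [500.0, 52.0], [498.0, 113.0]] [[606.0, 303.0], [622.0, 306.0], [621.0, 289.0], [607.0, 285.0]]
```

Clear, no contact yet. I'll lower 4 mm more and release.

Request:
play_rows --increments '[[[0, 1, 2, 0, 0, 0, 0.2], [0, 2, 3.5, 0, 0, 0, 0.2], [0, 2, 3.5, 0, 0, 0, 0.2], [0, 2, 3.5, 0, 0, 0, 0.55], [0, 2, 3.5, 0, 0, 0, 0.6], [0, 2, 3.5, 0, 0, 0, 0.62], [0, 2, 3.5, 0, 0, 0, 0.62], [0, 2, 0, 0, 0, 0, 0.62]]]'

```text
clock: 53.95
tcp_pos: [528.2, 387.6, -4.6]
orientation: [-0.258, 0.966, 0.02, -0.005]
ft_force: [-0.4, 0.6, 0.1]
finger_gap: 0.618
grip_force: 0.0
```

Request:
play_rows --increments '[[[0, 0, -10, 0, 0, 0, 0.64], [0, 0, -30, 0, 0, 0, 0.64], [0, 0, -60, 0, 0, 0, 0.64], [0, 0, -100, 0, 0, 0, 0.64], [0, 0, -120, -1, 0, 0, 0.64], [0, 0, -120, -2, 0, 0, 0.64], [0, 0, -120, -3, 0, 0, 0.64], [0, 0, -120, -3, 0, 0, 0.64]]]'

```text
clock: 54.95
tcp_pos: [531.2, 328.9, 102.0]
orientation: [-0.131, 0.991, 0.022, -0.001]
ft_force: [-0.1, -0.2, 0.2]
finger_gap: 0.637
grip_force: 0.0
```

```bash
python3 lab.py 48; python3 g.py "[(360,60,260,0,0,0,8,.64)]" 45
```

```text
G [531.5 317.2 145.4] [-0.1 -0.2  0.2] 0.6367963620077673
[260, 68, 41, 37, 1369] [[260.0, 68.0], [300.0, 68.0], [300.0, 104.0], [260.0, 104.0]] [[629.0, 344.0], [630.0, 313.0], [604.0, 311.0], [603.0, 342.0]]
[314, 71, 31, 34, 955] [[314.0, 71.0], [344.0, 71.0], [344.0, 104.0], [314.0, 104.0]] [[628.0, 303.0], [629.0, 282.0], [606.0, 279.0], [605.0, 300.0]]
[405, 71, 64, 222, 5233] [[398.0, 287.0], [443.0, 66.0], [471.0, 72.0], [426.0, 293.0]] [[461.0, 215.0], [634.0, 219.0], [631.0, 202.0], [460.0, 193.0]]
[217, 75, 24, 209, 3652] [[216.0, 75.0], [237.0, 75.0], [243.0, 283.0], [221.0, 283.0]] [[623.0, 380.0], [624.0, 362.0], [433.0, 351.0], [427.0, 373.0]]
[0, 309, 10, 36, 209] [[-0.0, 309.0], [9.0, 309.0], [9.0, 344.0], [0.0, 344.0]] [[304.0, 709.0], [309.0, 691.0], [238.0, 712.0], [232.0, 732.0]]
[[[-22.7,27.8,-22.1,-0.38,0.01,0.06,0.64],[-45.5,55.5,-44.3,-0.75,0.01,0.12,0.64],[-68.2,83.3,-66.5,-1.13,0.02,0.19,0.64],[-91,111,-88.7,-1.51,0.02,0.25,0.64],[-113.8,138.7,-111,-1.88,0.03,0.31,0.64],[-136.6,166.5,-133.4,-2.26,0.03,0.37,0.64],[-159.4,194.2,-155.8,-2.64,0.04,0.43,0.64],[-182.1,221.9,-178.2,-3.01,0.04,0.49,0.64]]] 8
```

Request:
play_rows --increments '[[[-23, 28, -22, -0.4, 0, 0, 0.64], [-45, 55, -44, -0.8, 0, 0, 0.64], [-68, 83, -66, -1.1, 0, 0.1, 0.64], [-91, 111, -89, -1.5, 0, 0.2, 0.64], [-114, 139, -111, -1.9, 0, 0.3, 0.64], [-137, 166, -133, -2.3, 0, 0.3, 0.64], [-159, 194, -156, -2.6, 0, 0.4, 0.64], [-182, 222, -178, -3, 0, 0.5, 0.64]]]'

```text
clock: 56.0
tcp_pos: [358.7, 58.5, 214.4]
orientation: [0.0, 1.0, -0.001, -0.002]
ft_force: [0.8, -0.2, 0.4]
finger_gap: 0.642
grip_force: 0.0
```

```bash
python3 - <<'E'
from seg import *
C={n:cam(n) for n in("top","side")}
R0={"top":(slice(150,245),slice(90,195)),"side":(slice(230,384),slice(120,300))}
ends={}
for n,c in C.items():
    hsv=cv2.cvtColor(c["pixels"],cv2.COLOR_RGB2HSV).astype(int);h,s,v=[hsv[...,i] for i in range(3)]
    m=np.zeros(h.shape,bool);m[R0[n]]=((s<30)&(v>135))[R0[n]]
    for st,ce,q in comps(m,60):
        r=cv2.minAreaRect(q);l=cv2.fitLine(q,cv2.DIST_L2,0,.01,.01).ravel();d=l[:2];t=(q-l[2:])@d
        e=[l[2:]+d*t.min(),l[2:]+d*t.max()]
        print(n,st.tolist(),np.round(e,1).tolist(),[onz(c,*x,48).round(0).tolist() for x in e])
# expected side/top px of label centre line for seated tubes
for cy,cx in((366.5,527),(206,536)):
    for z in(48,56):
        print(cy,z,{n:[np.round(proj(c,[cx+sx*92,cy+sx*4,z]),1).tolist() for sx in(-1,1)] for n,c in C.items()})
hsv=cv2.cvtColor(C["top"]["pixels"],cv2.COLOR_RGB2HSV);b=C["top"]["pixels"][128:177,243:325]
for n,X in(("stapler",(666,-85,55)),("tape",(666,-192,52)),("floor",(666,-140,4))):
    u,v=proj(C["top"],X);print(n,round(u),round(v),hsv[int(v)-1:int(v)+2,int(u)-1:int(u)+2].reshape(-1,3).mean(0).round())
E
```

```text
top [152, 165, 11, 10, 110] [[152.0, 169.5], [162.0, 169.5]] [[616.0, 258.0, 48.0], [616.0, 229.0, 48.0]]
top [166, 165, 7, 68, 421] [[168.89999389648438, 165.0], [169.5, 232.0]] [[630.0, 210.0, 48.0], [435.0, 200.0, 48.0]]
top [179, 164, 9, 10, 86] [[183.1999969482422, 164.0], [183.1999969482422, 173.0]] [[633.0, 168.0, 48.0], [606.0, 167.0, 48.0]]
top [100, 167, 10, 10, 84] [[102.5999984741211, 176.60000610351562], [106.5, 166.10000610351562]] [[594.0, 401.0, 48.0], [626.0, 392.0, 48.0]]
top [110, 167, 8, 67, 385] [[112.80000305175781, 233.0], [114.0999984741211, 167.0]] [[431.0, 362.0, 48.0], [623.0, 369.0, 48.0]]
top [125, 166, 12, 10, 111] [[124.5999984741211, 169.1999969482422], [136.6999969482422, 171.6999969482422]] [[617.0, 339.0, 48.0], [609.0, 303.0, 48.0]]
top [142, 167, 8, 9, 72] [[145.5, 167.0], [145.5, 175.0]] [[623.0, 278.0, 48.0], [600.0, 277.0, 48.0]]
top [141, 225, 23, 10, 200] [[140.89999389648438, 229.6999969482422], [163.10000610351562, 229.0]] [[441.0, 282.0, 48.0], [443.0, 219.0, 48.0]]
top [179, 224, 10, 10, 93] [[181.6999969482422, 234.10000610351562], [186.
[... 696 characters left out ...]
1562, 319.70001220703125], [265.6000061035156, 342.79998779296875]] [[619.0, 371.0, 48.0], [424.0, 363.0, 48.0]]
side [297, 326, 4, 26, 78] [[298.3999938964844, 326.0], [299.6000061035156, 351.0]] [[366.0, 308.0, 48.0], [352.0, 360.0, 48.0]]
366.5 48 {'top': [[112.6, 231.7], [113.7, 168.3]], 'side': [[260.5, 340.9], [178.2, 319.4]]}
366.5 56 {'top': [[111.5, 231.6], [112.6, 167.7]], 'side': [[260.5, 339.4], [177.6, 317.9]]}
206 48 {'top': [[169.0, 228.9], [168.7, 165.5]], 'side': [[276.2, 275.0], [203.0, 258.5]]}
206 56 {'top': [[168.3, 228.8], [168.1, 164.9]], 'side': [[276.3, 273.3], [202.6, 256.7]]}
stapler 270 153 [163.  10.  95.]
tape 307 153 [151.  12.  79.]
floor 288 157 [ 7. 20. 71.]
```

Both tubes agree in the top and side views at seated height, with labels up. I'll check the basket contents numerically before handing in.

```bash
python3 - <<'E'
from h import *
for n in("top","side"):
    c=cam(n);hsv=cv2.cvtColor(c["pixels"],cv2.COLOR_RGB2HSV)
    for x in range(735,590,-9):
        r=""
        for y in range(0,-245,-6):
            u,v=proj(c,[x,y,30]);h,s,w=hsv[int(v),int(u)].astype(int)
            r+="t" if (12<h<35 and s>45) else "#" if w<60 else "b" if s>110 else "+" if w<95 else "." 
        print(n,x,r)
E
```

```text
top 735 b.+++++++++++++++++++++++++++++++++++++++
top 726 b.+....................................++
top 717 b.+....................................++
top 708 b.+....................................++
top 699 b.+..............................tt....+#
top 690 b.+..........................ttttttt...+#
top 681 b.+....++++++++++++++++++...tttt+.ttt..+#
top 672 b.+....+....+...+++++++++...ttt++++ttt.+.
top 663 b.+....++........+++++++++.ttttt++ttt..+.
top 654 b.+....+.++++++++++++++++..ttttttttt...+.
top 645 b.+.............+++.+++++...ttttttt....+.
top 636 b.+...........................ttt......+.
top 627 b.+....................................+.
top 618 b.+....................................+.
top 609 b........................................
top 600 bb++++++++++++++++++.....................
top 591 bbbbbbbbbbbbbbbbbbbbbbbbbbbbbbbbbbbbbbb.b
side 735 bbb.+...+++++++++++++++++++++++++++++++++
side 726 ++++++..+++++++++++++++++++++++++++++++++
side 717 ++#++...............................+++++
side 708 ####+...............................+++++
side 699 +++++..............................tttt++
side 690 ++##+...........................ttttttttt
side 681 ##++++....+#+++.++..++##+##+ttttttttttttt
side 672 +++++...+##+++++++++########ttttttt#ttttt
side 663 ####+....##++++++++++######tttttttttttttt
side 654 #+++++..##################ttttttttttttttt
side 645 ++##+...++###++++++###+tttttttttttttttt.+
side 636 ###++....+..+..+.++++...tttttttttt.t..+++
side 627 ++++++....................tttt......+++++
side 618 ####+...............................+++++
side 609 #++++....................................
side 600 ++++++...................................
side 591 +++#################################++bbb
```

```bash
python3 -c "
from station import manip
print(manip.job_done())"
```

```text
the job is handed in; nothing more can be done
None
```

I handed the job in at about 56 s of the 210 s: stapler and tape are in the basket, and the two tubes present lie in rest2 and rest0 with labels up. The final camera check agreed; no verdict came back.

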